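# Nest the kidney dishes and lay out the forceps

### The arm

A 6-joint arm with a two-finger parallel gripper is mounted at the origin on a cart in front of the work surface, level with it; the furniture and walls round the work are solid. World frame = base frame: x ahead of the robot, y to its left, z up, the work surface at z = 0. Lengths are in mm, angles in rad, forces in N, time in s.
With the tool pointing down it reaches from about 275 to 1000 mm from the base axis. Payload 8.4 kg.
Tool frame: the origin (TCP) lies at the very end of the fingers, on their centre line; the grasp point (between the pads) lies 19 mm behind it; z points along the fingers, x is the direction in which the jaws open and shut, and the axes are right-handed (so a half turn about z gives the same grasp; the last joint's range is limited). The gripper opens to 85 mm and grips with 20 to 120 N. Pads are 22 mm wide; open, the fingers measure 114 mm over their backs; the gripper's body (76 mm by 85 mm) begins 54 mm behind the grasp point. The pads swing forward as they close: fully open they stand 13 mm farther back than shut.
Start: joints at [1.177, 0.353, 1.633, -0, 1.155, -0.002], TCP at [238.657, 577.643, 231.281] pointing down, gripper open.
Joint ranges: [-2.63, 2.63], [-0.92, 2.1], [0.06, 2.66], [-1.3, 4.44], [0, 2.69], [-3.02, 3.02]. Speed limits (rad/s): [2.22, 2.22, 2.79, 3.14, 3.14, 3.14].

### API

Orientations are given as [roll, pitch, yaw] about the fixed x, y, z axes, in that order (R = Rz(yaw) Ry(pitch) Rx(roll)).
In Python, from rig import sense, grab_frame, calibration, sign_off gives the robot as it stands.
- The arm moves only by the tool servo_tool, never from a script. Its argument "series" is one flat list of numbers, 4 for each row, row after row: the shift along the world's x, y, z in m, then the turn about the world's z in degrees. In form: [x, y, z, yaw, x, y, z, yaw, ...]. A call has 1 to 8 rows; each row shifts and turns the commanded pose from where the row before left it; what a row does not reach is not made up. A row lasts 1/12 s, in which the tool goes at most 41.7 mm and 7.16 degrees, less where a joint would pass 70% of its speed; a pose out of reach is approached as far as the arm can. A call is refused whole if a number of a shift passes 0.0417 or a number of a turn 7.16, either way. A call with a gripper value outside its range is refused whole. "gripper" is the finger opening in m, from 0 to 0.0854, set as the call begins (left out, the last holds). The fingers move at their own pace and stop on an object; "newtons" is the grip in N (left out, the last holds). Time passes only in rows, so rows that do not move let the fingers close. It gives the time, the measured TCP pose, the force and the opening at its end, in the units of the state.
- sense(): the state, without advancing time (a new reading comes with each control period).
- grab_frame(name): name is "side" or "top" or "wrist"; returns the picture (400x640x3 uint8, blue, green, red); there is no depth.
- calibration(name): a dict with "fx", "fy", "cx", "cy" (pixels), "rvec" (rotation vector, rad) and "tvec" (3), from world to camera coordinates, as OpenCV has them. Camera axes: x right, y down, z forward; pixel columns grow to the right and rows downward; lengths in mm; the calibration is good to about 2 mm. The wrist camera is an equidistant fisheye: a pixel r from the principal point sees the ray r / f radians off the axis. A picture is of the moment at which its call begins: read the wrist's pose just before it. calibration takes no time and is no camera call; for the wrist camera it gives the pose at the moment of the call.
- sign_off(): hands the job in, once; it reports no verdict.
The state is a dict: "clock": time; "qpos": joint angles; "qvel": joint speeds; "joint_efforts": joint torques, N m; "eef_pos": TCP position; "tcp_rot": TCP orientation; "contact_force": force on the tool from outside, world axes, zero at the start; "wrist_torque": the same for the moment, N m; "opening": opening from 0.0 (shut) to 1.0 (fully open).
Only numpy, scipy, OpenCV 4.12 (cv2) and the standard library are available. Lean on these libraries where they do the work, as an engineer would, in place of code of your own. Each camera call takes 0.05 s, during which the arm holds its last target. There are 200 camera calls.

### The job

Make up an instrument set: nest all the loose kidney dishes one after another in the dish on the rubber mat, each turned the same way round as the one below and fully down in it, so that they make one upright stack on the mat. Then pull every pair of forceps out of the upright stand and lay it down in the top dish. Leave the stand, timer and slide boxes as they are.

Things in the scene. Friction and masses are not known exactly. Their poses are not given: they have to be found in the camera images.
- mat: thin dark rubber mat 100 x 180 x 3 mm, fixed to the worktop; origin at the centre of its underside, y along its length
- base_dish: steel kidney dish on the mat, loose, 160 g, 158 long, 88 wide, 42 high (mm). Origin: centre of underside; z up, y along its length, -x to its hollow side. Rim corners (x, y): (-28, +-24), (-44, +-50), (-38, +-70), (-12, +-79), (24, +-66), (44, +-34). Vertical collar 5 thick, z = 18 to 42; below it the foot tapers inward, 7.5 inside the outline at z = 18, 14 at z = 0; floor 3 thick
- dish_1: loose kidney dish (None if absent: 3 or 4 are there), 110 g, shape and axes as base_dish. Same way round, its foot enters the collar below until its own collar rests on that rim: origin 24 mm above the other's, 2.5 mm play. Turned otherwise it rides high. Nested, only the top 24 mm of its outside is free
- dish_2: loose kidney dish (None if absent: 3 or 4 are there), 110 g, shape and axes as base_dish. Same way round, its foot enters the collar below until its own collar rests on that rim: origin 24 mm above the other's, 2.5 mm play. Turned otherwise it rides high. Nested, only the top 24 mm of its outside is free
- dish_3: loose kidney dish (None if absent: 3 or 4 are there), 110 g, shape and axes as base_dish. Same way round, its foot enters the collar below until its own collar rests on that rim: origin 24 mm above the other's, 2.5 mm play. Turned otherwise it rides high. Nested, only the top 24 mm of its outside is free
- dish_4: loose kidney dish (None if absent: 3 or 4 are there), 110 g, shape and axes as base_dish. Same way round, its foot enters the collar below until its own collar rests on that rim: origin 24 mm above the other's, 2.5 mm play. Turned otherwise it rides high. Nested, only the top 24 mm of its outside is free
- base_dish_grip (a point): middle of the top of the grip wall of base_dish (x = -28, y = 0, z = 42 mm in its frame): in the hollow side the collar is thickened to a vertical wall 10 thick (x = -33 to -23), 44 wide, z = 18 to 42, to pinch from above, one finger inside the dish, one outside, tips no deeper than 20 below the rim
- dish_1_grip (a point): middle of the top of the grip wall of dish_1 (x = -28, y = 0, z = 42 mm in its frame): in the hollow side the collar is thickened to a vertical wall 10 thick (x = -33 to -23), 44 wide, z = 18 to 42, to pinch from above, one finger inside the dish, one outside, tips no deeper than 20 below the rim
- dish_2_grip (a point): middle of the top of the grip wall of dish_2 (x = -28, y = 0, z = 42 mm in its frame): in the hollow side the collar is thickened to a vertical wall 10 thick (x = -33 to -23), 44 wide, z = 18 to 42, to pinch from above, one finger inside the dish, one outside, tips no deeper than 20 below the rim
- dish_3_grip (a point): middle of the top of the grip wall of dish_3 (x = -28, y = 0, z = 42 mm in its frame): in the hollow side the collar is thickened to a vertical wall 10 thick (x = -33 to -23), 44 wide, z = 18 to 42, to pinch from above, one finger inside the dish, one outside, tips no deeper than 20 below the rim
- dish_4_grip (a point): middle of the top of the grip wall of dish_4 (x = -28, y = 0, z = 42 mm in its frame): in the hollow side the collar is thickened to a vertical wall 10 thick (x = -33 to -23), 44 wide, z = 18 to 42, to pinch from above, one finger inside the dish, one outside, tips no deeper than 20 below the rim
- stand: grey forceps stand, a block 44 x 156 x 70 mm fixed to the worktop, with three upright slots in a row along its y (at y = -55, 0, +55 mm), each 24 mm (x) by 15 mm (y) and 60 mm deep; origin at the centre of its underside; its x axis points roughly away from the robot
- stand_hole0 (a point): centre of the mouth of the slot at y = -55 mm, 70 mm above the worktop; forceps_1 stands in this slot
- stand_hole1 (a point): centre of the mouth of the slot at y = 0 mm, 70 mm above the worktop; forceps_2 stands in this slot
- stand_hole2 (a point): centre of the mouth of the slot at y = 55 mm, 70 mm above the worktop; forceps_3 stands in this slot
- forceps_1: steel forceps, 124 long, up to 21 wide, 10 thick (mm), 30 g; one of three alike. Origin at mid-length on one flat side; y along the length (the points are at +62, the blunt end at -62), x across the width, body at z = 0 to 10 through the thickness. At the start upright in a slot, points down (y down), 64 protruding above the stand, thickness along the row of slots
- forceps_2: steel forceps, 124 long, up to 21 wide, 10 thick (mm), 30 g; one of three alike. Origin at mid-length on one flat side; y along the length (the points are at +62, the blunt end at -62), x across the width, body at z = 0 to 10 through the thickness. At the start upright in a slot, points down (y down), 64 protruding above the stand, thickness along the row of slots
- forceps_3: steel forceps, 124 long, up to 21 wide, 10 thick (mm), 30 g; one of three alike. Origin at mid-length on one flat side; y along the length (the points are at +62, the blunt end at -62), x across the width, body at z = 0 to 10 through the thickness. At the start upright in a slot, points down (y down), 64 protruding above the stand, thickness along the row of slots
- timer: small white lab timer 66 x 62 x 22 mm, a bystander; origin at the centre of its underside
- slide_box: closed slide box 87 x 100 x 34 mm, a bystander; origin at the centre of its underside
- flat_box: second closed slide box, alike, a bystander; origin at the centre of its underside

How it is judged:
By the outcome, as a careful person would: the job done as asked, in the order asked, and still so for the second after the job is handed in, with the robot touching nothing.
Of dish_1, dish_2, dish_3, dish_4 only 3 to 4 are there at a start; the rules pass over those that are not, and their reading is None.
At some moment in a run one of dish_1, dish_2, dish_3, dish_4 may be knocked a few centimetres aside while the robot is not near it.
It also fails if it takes over 208 s, if anything falls off the work surface, if the arm or the gripper's body presses on something with over 40 N, if the wrist force passes 120 N, or if a joint passes its speed limit or range.

## Working session

There is one attempt and no reset: what is moved stays moved. The work goes in short steps, Python scripts to look and compute and a tool call to move; the robot and the scene stay as the last step left them, time stands still between calls to the robot, and variables do not carry over. Pictures are saved under pics/ and viewed, about 12 in all and at most 16, crops included, and the job is handed in when it is done.

Besides the shell and the picture viewer there is one more tool, called after "Request:" by a JSON object that holds its "api" and its "payload", one argument or row to a line. servo_tool: Moves the arm, as the interface text tells. Its arguments: {"type":"object","properties":{"series":{"type":"array"},"gripper":{"type":"number"},"newtons":{"type":"number"}},"required":["series"]}

```bash
mkdir -p pics; ls
python3 - <<'E'
from rig import *
import cv2
s=sense(); print(s)
for n in("side","top","wrist"):
    print(n,calibration(n)); cv2.imwrite(f"pics/{n}0.png",grab_frame(n))
E
```

```text
pics
{'clock': 0.0, 'qpos': array([ 1.17660396e+00,  3.53674233e-01,  1.63416792e+00, -9.67104966e-06,
        1.15519681e+00, -2.41671288e-03]), 'qvel': array([ 0.00107311, -0.00047727, -0.00124348,  0.00121005, -0.00103779,
       -0.00087614]), 'joint_efforts': array([-3.91617621e-03, -6.05250835e+01, -3.42054391e+01, -2.89136506e-04,
        9.45301610e-03, -1.95137687e-06]), 'eef_pos': array([238.46544388, 577.18137818, 230.53093608]), 'tcp_rot': array([3.14158731e+00, 1.44632609e-03, 1.17902458e+00]), 'contact_force': array([0.2632327 , 0.63562086, 0.21346336]), 'wrist_torque': array([-0.01680612,  0.00592443,  0.0409473 ]), 'opening': 1.0022834094558728}
side {'fx': 483.25749225328155, 'fy': 483.25749225328155, 'cx': 317.8634988999679, 'cy': 196.22849687099014, 'rvec': array([ 0.00534018, -2.70574834,  1.57486162]), 'tvec': array([ 527.46530306,   81.31374576, 1450.58173984])}
top {'fx': 370.2215858250326, 'fy': 370.2215858250326, 'cx': 323.09853892766114, 'cy': 199.40800043975975, 'rvec': array([ 2.12810615, -2.15304034,  0.15426088]), 'tvec': array([ -45.10257322,  549.40896862, 1435.24342545])}
wrist {'fx': 309.70691628693146, 'fy': 309.70691628693146, 'cx': 322.5328993184669, 'cy': 200.55124567129386, 'rvec': array([-2.41425906, -1.61514333, -0.22210364]), 'tvec': array([-624.1550333 ,  -35.42864553,  378.61084186])}
```

View pics/top0.png

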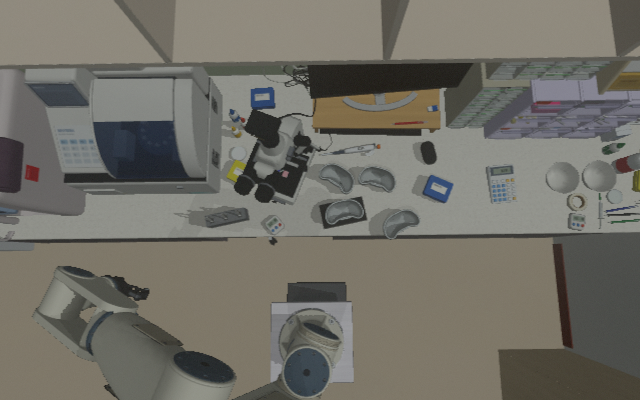

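View pics/side0.png

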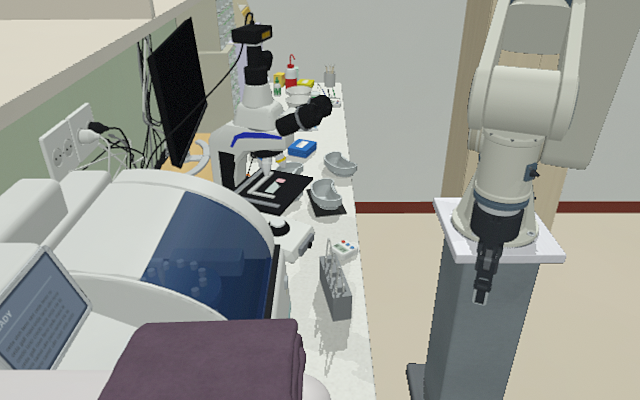

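```bash
cat > h.py <<'E'
import numpy as np, cv2
from rig import *
def cam(n):
    c=calibration(n); R=cv2.Rodrigues(c['rvec'])[0]; return c,R,-R.T@c['tvec']
def ray(n,uv,C=None):
    c,R,o=C or cam(n); x=(uv[0]-c['cx'])/c['fx']; y=(uv[1]-c['cy'])/c['fy']
    if n=='wrist':
        r=np.hypot(x,y); k=np.sin(r)/max(r,1e-9); d=np.array([x*k,y*k,np.cos(r)])
    else: d=np.array([x,y,1.])
    return o,R.T@d
def pt(n,uv,z,C=None):
    o,d=ray(n,uv,C); return o+d*(z-o[2])/d[2]
def proj(n,P,C=None):
    c,R,o=C or cam(n); q=R@np.asarray(P,float)+c['tvec']
    if n=='wrist':
        r=np.hypot(q[0],q[1]); a=np.arctan2(r,q[2])/max(r,1e-9); q=np.array([q[0]*a,q[1]*a,1])
    return np.array([c['fx']*q[0]/q[2]+c['cx'],c['fy']*q[1]/q[2]+c['cy']])
def snap(n,name):
    C=cam(n); f=grab_frame(n); cv2.imwrite(f'pics/{name}.png',f); np.savez(f'pics/{name}.npz',f=f,r=C[0]['rvec'],t=C[0]['tvec']); return f,C
E
python3 - <<'E'
from h import *
f=cv2.imread('pics/top0.png')[75:245,190:460]
cv2.imwrite('pics/top0c.png',cv2.resize(f,None,fx=2.9,fy=2.9,interpolation=cv2.INTER_CUBIC))
for n,uv,z in [('mat',(345,212),42),('d1',(337,178),42),('d2',(377,179),42),('d3',(401,223),42),('stand',(227,217),70),('timer',(274,225),20),('robot tcp',(0,0),0)]:
    if uv[0]: print(n,pt('top',uv,z).round())
print(proj('top',[0,0,0]), proj('top',sense()['eef_pos']))
o,d=ray('wrist',(322,200)); print(o,d)
E
```

```text
mat [ 497. -138.   42.]
d1 [ 635. -108.   42.]
d2 [ 629. -269.   42.]
d3 [ 451. -357.   42.]
stand [480. 323.  70.]
timer [451. 147.  20.]
[311.46431306 341.12825222] [136.87568058 284.42559694]
[175.04929865 603.36913798 373.62661236] [ 0.24808768 -0.10497574 -0.96303302]
```

View pics/top0c.png

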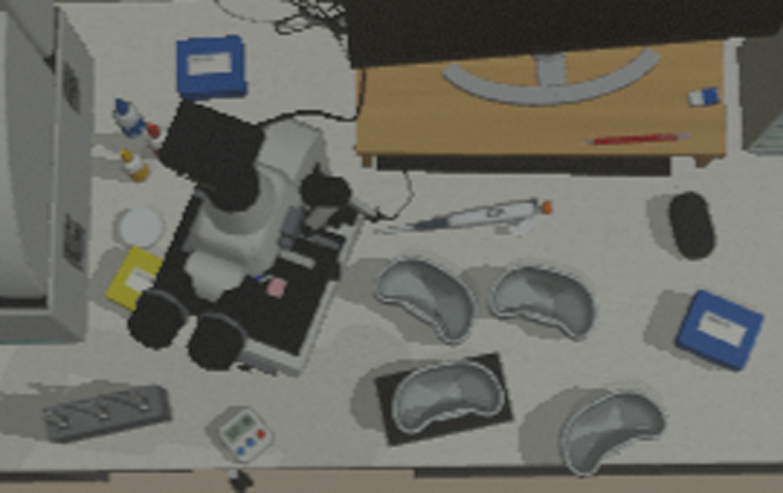

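View pics/wrist0.png

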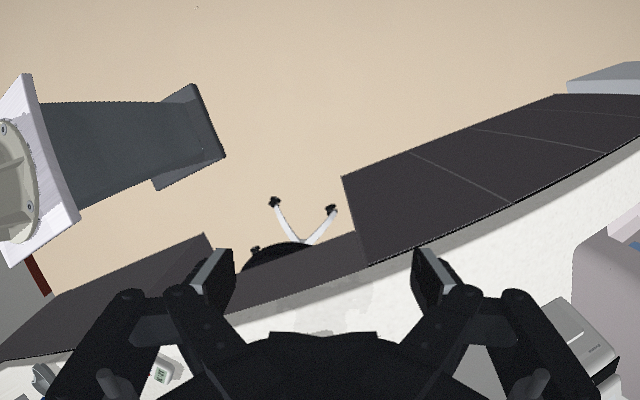

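Request:
{"api": "servo_tool", "payload": {
  "series": [0.012,-0.037,0.012,-4.2,0.012,-0.037,0.012,-4.2,0.012,-0.037,0.012,-4.2,0.012,-0.037,0.012,-4.2,0.012,-0.037,0.012,-4.2,0.012,-0.037,0.012,-4.2,0.012,-0.037,0.012,-4.2,0.012,-0.037,0.012,-4.2]
}}

```text
clock: 0.82
eef_pos: [334.6, 279.8, 327.7]
tcp_rot: [3.142, -0.0, 0.589]
contact_force: [1.3, -0.4, 0.6]
opening: 0.999
```

Request:
{"api": "servo_tool", "payload": {
  "series": [0.012,-0.037,0.012,-4.2,0.012,-0.037,0.012,-4.2,0.012,-0.037,0.012,-4.2,0.012,-0.037,0.012,-4.2,0.012,-0.037,0.012,-4.2,0.012,-0.037,0.012,-4.2,0.012,-0.037,0,-4.2,0.012,-0.037,0,-4.2]
}}

```text
clock: 1.48
eef_pos: [431.0, -16.4, 400.2]
tcp_rot: [-3.142, -0.002, 0.002]
contact_force: [0.2, 1.1, -0.4]
opening: 0.998
```

Request:
{"api": "servo_tool", "payload": {
  "series": [0,-0.02,0,0,0,0,0,0]
}}

```text
clock: 1.65
eef_pos: [430.7, -37.8, 399.0]
tcp_rot: [3.14, 0.001, 0.002]
contact_force: [0.9, -0.6, -0.4]
opening: 1.004
```

Run:
```python
from h import *
snap('wrist','w1'); print(sense()['eef_pos'],sense()['tcp_rot'],sense()['qpos'].round(2))
```

```text
[430.52056241 -36.00998328 398.96810843] [3.14154592e+00 7.93134789e-04 2.63360237e-03] [-0.09 -0.09  1.78 -0.    1.45 -0.09]
```

View pics/w1.png

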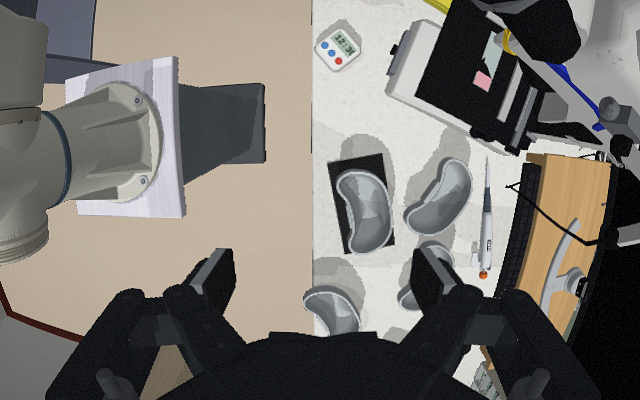

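Run:
```python
from h import *
f=cv2.imread('pics/w1.png').astype(int)
for y,x in [(210,363),(196,438),(170,462),(175,410),(200,405),(220,425),(250,440),(100,370),(170,435),(155,455),(310,330)]: print((x,y),f[y,x])
# path profile across d1 at row 195
print([tuple(f[195,x]) for x in range(396,480,3)])
for n,uv in [('b',(363,212)),('d1',(438,196)),('d2',(433,265)),('d3',(332,310))]: print(n,pt('wrist',uv,42).round())
c=f[140:345,300:500].astype(np.uint8)
m=cv2.inRange(f.astype(np.uint8),(0,0,0),(255,255,255))
g=cv2.cvtColor(c,cv2.COLOR_BGR2HSV)[:,:,1]
big=np.hstack([c,cv2.cvtColor(cv2.convertScaleAbs(g,alpha=4),cv2.COLOR_GRAY2BGR)])
cv2.imwrite('pics/w1c.png',cv2.resize(big,None,fx=2,fy=2,interpolation=cv2.INTER_CUBIC))
```

```text
(363, 210) [147 143 139]
(438, 196) [190 188 181]
(462, 170) [129 126 123]
(410, 175) [219 223 224]
(405, 200) [168 172 171]
(425, 220) [130 129 124]
(440, 250) [152 149 143]
(370, 100) [218 219 222]
(435, 170) [170 175 176]
(455, 155) [168 171 173]
(330, 310) [109 108 102]
[(np.int64(210), np.int64(217), np.int64(218)), (np.int64(220), np.int64(225), np.int64(225)), (np.int64(223), np.int64(228), np.int64(228)), (np.int64(170), np.int64(176), np.int64(175)), (np.int64(168), np.int64(173), np.int64(172)), (np.int64(169), np.int64(171), np.int64(172)), (np.int64(165), np.int64(170), np.int64(172)), (np.int64(161), np.int64(164), np.int64(165)), (np.int64(167), np.int64(172), np.int64(172)), (np.int64(85), np.int64(86), np.int64(82)), (np.int64(93), np.int64(90), np.int64(87)), (np.int64(191), np.int64(187), np.int64(180)), (np.int64(199), np.int64(195), np.int64(188)), (np.int64(153), np.int64(151), np.int64(146)), (np.int64(178), np.int64(175), np.int64(167)), (np.int64(186), np.int64(182), np.int64(177)), (np.int64(164), np.int64(160), np.int64(156)), (np.int64(117), np.int64(112), np.int64(108)), (np.int64(109), np.int64(108), np.int64(106)), (np.int64(101), np.int64(97), np.int64(93)), (np.int64(100), np.int64(97), np.int64(96)), (np.int64(103), np.int64(100), np.int64(98)), (np.int64(95), np.int64(94), np.int64(90)), (np.int64(91), np.int64(90), np.int64(85)), (np.int64(79), np.int64(79), np.int64(75)), (np.int64(208), np.int64(210), np.int64(208)), (np.int64(220), np.int64(224), np.int64(224)), (np.int64(220), np.int64(224), np.int64(224))]
b [ 499. -128.   42.]
d1 [633. -99.  42.]
d2 [ 640. -235.   42.]
d3 [ 449. -330.   42.]
```

View pics/w1c.png

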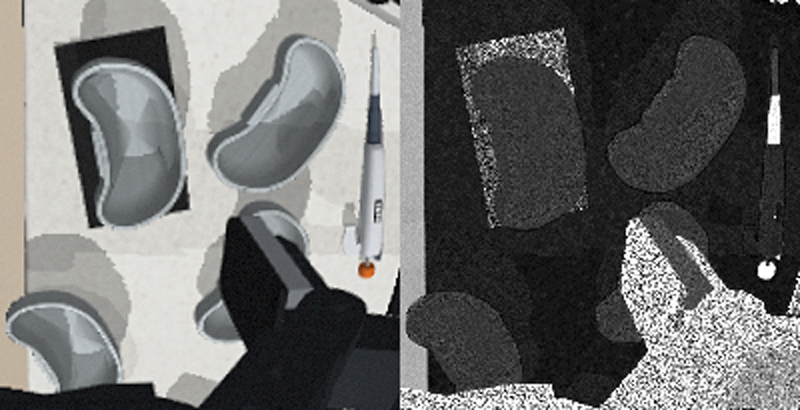

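Request:
{"api": "servo_tool", "payload": {
  "series": [0.014,-0.033,-0.02,0,0.014,-0.033,-0.02,0,0.014,-0.033,-0.02,0,0.014,-0.033,-0.02,0,0.014,-0.033,-0.02,0,0,0,0,0]
}}

```text
clock: 2.2
eef_pos: [501.1, -202.1, 294.8]
tcp_rot: [-3.141, 0.004, 0.005]
contact_force: [-1.2, 0.5, -0.4]
opening: 1.001
```

```bash
cat >> h.py <<'E'
RIM=np.array([(-28,24),(-44,50),(-38,70),(-12,79),(24,66),(44,34)],float); RIM=np.vstack([RIM,(RIM*[1,-1])[::-1]])
def moments(P):
    k=P.mean(0); M=cv2.moments((P-k).astype(np.float32).reshape(-1,1,2)); a=M['m00']
    c=np.array([M['m10'],M['m01']])/a
    th=.5*np.arctan2(2*M['mu11'],M['mu20']-M['mu02']); return c+k,th,abs(a)
CX=moments(RIM)[0][0]; A0=moments(RIM)[2]
def dishes(n,f,C,z=42,lo=2.5,amin=5000):
    """pose of each fully seen dish: origin xy, yaw deg of dish x axis, area ratio"""
    g=cv2.GaussianBlur(f,(5,5),0).astype(int)
    m=((g[:,:,0]-g[:,:,2]>=lo)&(g[:,:,0]-g[:,:,2]<20)&(g.min(2)>50)).astype(np.uint8)
    m=cv2.morphologyEx(m,cv2.MORPH_OPEN,np.ones((5,5),np.uint8))
    out=[]
    for c in cv2.findContours(m,cv2.RETR_EXTERNAL,cv2.CHAIN_APPROX_NONE)[0]:
        if cv2.contourArea(c)<1000: continue
        P=np.array([pt(n,p[0],z,C)[:2] for p in c]); cen,th,a=moments(P)
        if not .6*A0<a<1.4*A0: continue
        d=cv2.convexityDefects(c,cv2.convexHull(c,returnPoints=False)); i=d[d[:,0,3].argmax()]
        far=P[i[0,2]]; hm=(P[i[0,0]]+P[i[0,1]])/2; x=np.array([-np.sin(th),np.cos(th)])
        if x@(far-hm)<0: x=-x
        out.append((*(cen-CX*x).round(1),round(float(np.degrees(np.arctan2(x[1],x[0]))),1),round(a/A0,2)))
    return out
def look(name,z=42):
    f,C=snap('wrist',name); s=sense(); print('tcp',s['eef_pos'].round(1),'yaw',np.degrees(s['tcp_rot'][2]).round(1),'cam',C[2].round(),'t',s['clock'])
    for d in dishes('wrist',f,C,z):
        x=np.radians(d[2]); print('dish x,y,yaw,area',d,'grip',np.round([d[0]-28*np.cos(x),d[1]-28*np.sin(x)],1))
    return f,C
E
python3 - <<'E'
from h import *
look('w2'); f=cv2.imread('pics/top0.png'); print(dishes('top',f,cam('top')))
E
```

```text
tcp [ 500.4 -200.   296.4] yaw 0.3 cam [ 501. -134.  438.] t 2.25
dish x,y,yaw,area (np.float64(456.3), np.float64(-351.9), 24.5, 1.02) grip [ 430.8 -363.5]
dish x,y,yaw,area (np.float64(639.3), np.float64(-278.5), 5.9, 1.1) grip [ 611.4 -281.4]
dish x,y,yaw,area (np.float64(1007.3), np.float64(-301.9), -175.1, 1.3) grip [1035.2 -299.5]
dish x,y,yaw,area (np.float64(504.1), np.float64(-132.6), 12.1, 1.03) grip [ 476.7 -138.5]
dish x,y,yaw,area (np.float64(642.2), np.float64(-110.8), -33.9, 1.0) grip [619.  -95.2]
[]
```

View pics/w2.png

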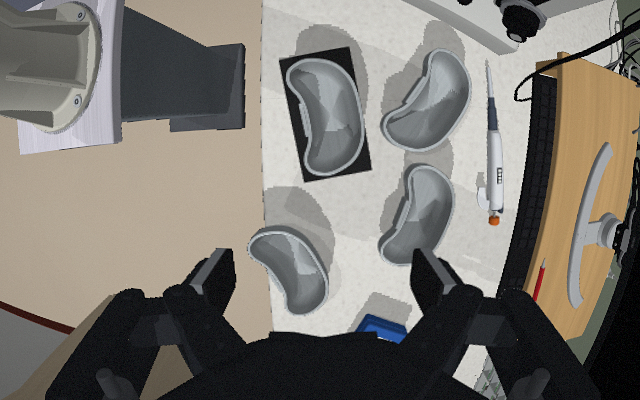

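Run:
```python
from h import *
d=np.load('pics/w2.npz'); C0=calibration('wrist'); C0['rvec']=d['r'];C0['tvec']=d['t'];R=cv2.Rodrigues(d['r'])[0];C=(C0,R,-R.T@d['t'])
for z in(0,60,150,250): print(z,'stage',pt('wrist',(505,52),z,C).round(),'knob',pt('wrist',(522,30),z,C).round(), 'edge',pt('wrist',(385,0),z,C).round(),'topview knob',pt('top',(310,140),z).round(),'plate',pt('top',(316,150),z).round())
```

```text
0 stage [784. -13.   0.] knob [821.  32.   0.] edge [588.  42.   0.] topview knob [808.   1.   0.] plate [765. -24.   0.]
60 stage [746. -30.  60.] knob [778.  10.  60.] edge [576.  18.  60.] topview knob [789.  -1.  60.] plate [747. -25.  60.]
150 stage [687. -54. 150.] knob [712. -25. 150.] edge [558. -18. 150.] topview knob [760.  -5. 150.] plate [721. -27. 150.]
250 stage [623. -82. 250.] knob [639. -62. 250.] edge [538. -58. 250.] topview knob [728.  -9. 250.] plate [692. -30. 250.]
```

Request:
{"api": "servo_tool", "payload": {
  "series": [0.0155,0.013,-0.018,-4.25,0.0155,0.013,-0.018,-4.25,0.0155,0.013,-0.018,-4.25,0.0155,0.013,-0.018,-4.25,0.0155,0.013,-0.018,-4.25,0.0155,0.013,-0.018,-4.25,0.0155,0.013,-0.018,-4.25,0.0155,0.013,-0.018,-4.25],
  "gripper": 0.045,
  "newtons": 60
}}

```text
clock: 2.92
eef_pos: [625.4, -92.5, 155.4]
tcp_rot: [-3.141, -0.0, -0.589]
contact_force: [0.0, -0.4, 0.6]
opening: 0.526
```

Request:
{"api": "servo_tool", "payload": {
  "series": [0,0,0,0,0,0,0,0]
}}

```text
clock: 3.08
eef_pos: [624.3, -92.9, 154.9]
tcp_rot: [3.141, 0.002, -0.583]
contact_force: [-0.9, 0.7, 1.2]
opening: 0.525
```

Run:
```python
from h import *
look('w3')
```

```text
tcp [624.4 -93.9 155.8] yaw -33.4 cam [663. -36. 298.] t 3.1333
dish x,y,yaw,area (np.float64(644.1), np.float64(-111.4), -32.6, 0.97) grip [620.5 -96.3]
```

View pics/w3.png

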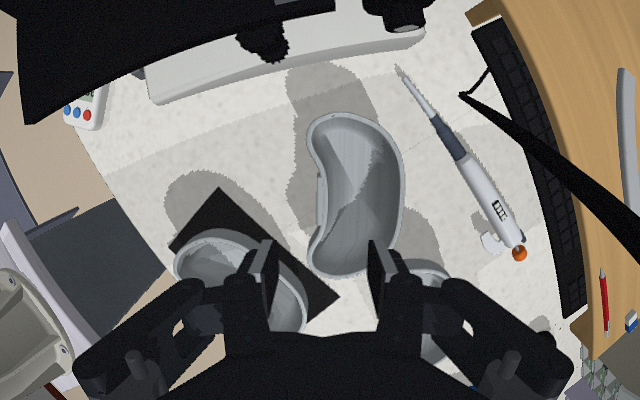

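Request:
{"api": "servo_tool", "payload": {
  "series": [-0.004,-0.002,-0.03,0.4,0,0,-0.04,0,0,0,-0.035,0,0,0,-0.02,0,0,0,-0.006,0,0,0,0,0]
}}

```text
clock: 3.63
eef_pos: [619.7, -97.4, 24.1]
tcp_rot: [3.141, 0.002, -0.58]
contact_force: [-0.1, 0.5, 1.0]
opening: 0.527
```

Request:
{"api": "servo_tool", "payload": {
  "series": [0,0,0,0,0,0,0,0,0,0,0,0,0,0,0,0,0,0,0,0],
  "gripper": 0
}}

```text
clock: 4.05
eef_pos: [622.0, -97.6, 26.6]
tcp_rot: [-3.14, -0.003, -0.58]
contact_force: [-1.9, -0.0, 7.7]
opening: 0.096
```

Request:
{"api": "servo_tool", "payload": {
  "series": [0,0,0.01,0,0,0,0.02,0,0,0,0.03,0,0,0,0.03,0,0,0,0.03,0,0,0,0.03,0,0,0,0,0]
}}

```text
clock: 4.63
eef_pos: [624.2, -97.9, 182.1]
tcp_rot: [-3.137, -0.01, -0.58]
contact_force: [1.3, -0.1, -1.1]
opening: 0.097
```

Run:
```python
from h import *
look('w4'); print(sense()['opening'],sense()['contact_force'])
```

```text
tcp [623.1 -97.7 179.3] yaw -33.2 cam [661. -40. 325.] t 4.6833
dish x,y,yaw,area (np.float64(506.7), np.float64(-102.0), 53.5, 0.63) grip [ 490.  -124.5]
dish x,y,yaw,area (np.float64(985.4), np.float64(-285.1), 179.5, 0.96) grip [1013.4 -285.3]
0.10038658581728917 [-0.15054709  0.10070896 -1.70714002]
```

View pics/w4.png

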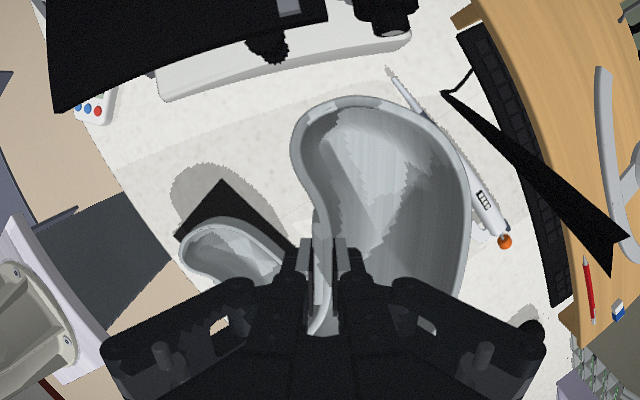

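Request:
{"api": "servo_tool", "payload": {
  "series": [-0.0209,-0.0058,-0.005,6.47,-0.0209,-0.0058,-0.005,6.47,-0.0209,-0.0058,-0.01,6.47,-0.0209,-0.0058,-0.01,6.47,-0.0209,-0.0058,-0.01,6.47,-0.0209,-0.0058,-0.01,6.47,-0.0209,-0.0058,-0.01,6.47,0,0,0,0]
}}

```text
clock: 5.35
eef_pos: [468.4, -137.6, 111.9]
tcp_rot: [-3.138, 0.007, 0.217]
contact_force: [-1.0, 0.0, -1.9]
opening: 0.096
```

Request:
{"api": "servo_tool", "payload": {
  "series": [0,0,0,0,0,0,0,0,0,0,0,0]
}}

```text
clock: 5.6
eef_pos: [475.6, -138.0, 114.8]
tcp_rot: [3.141, -0.001, 0.209]
contact_force: [0.6, -0.0, -2.1]
opening: 0.096
```

Run:
```python
from h import *
look('w5',135)
f=cv2.resize(cv2.imread('pics/w5.png')[60:340,120:520],None,fx=2,fy=2); cv2.imwrite('pics/w5c.png',f)
```

```text
tcp [ 475.6 -137.9  114.8] yaw 12.0 cam [461. -71. 258.] t 5.65
dish x,y,yaw,area (np.float64(344.1), np.float64(-67.4), 104.7, 0.8) grip [351.2 -94.5]
```

View pics/w5c.png

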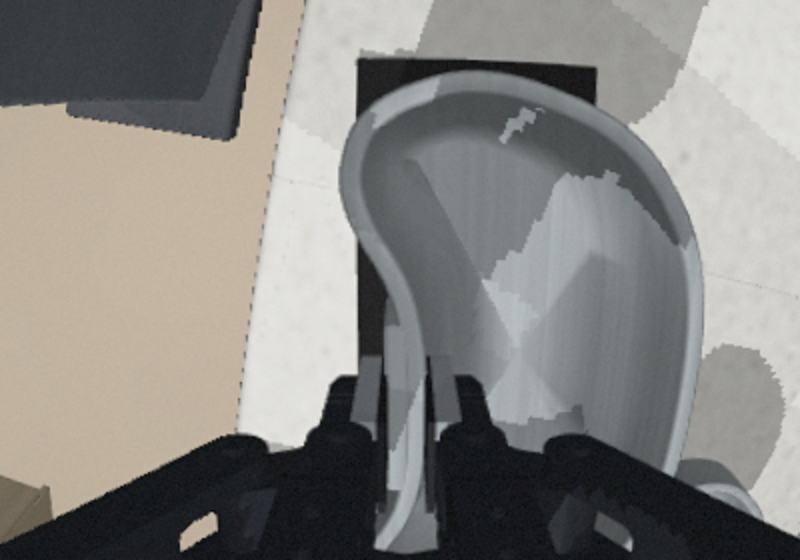

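Request:
{"api": "servo_tool", "payload": {
  "series": [0.001,-0.0005,-0.02,0,0,0,-0.015,0,0,0,-0.01,0,0,0,-0.005,0,0,0,-0.005,0,0,0,0,0]
}}

```text
clock: 6.15
eef_pos: [475.3, -138.3, 58.7]
tcp_rot: [-3.141, 0.001, 0.21]
contact_force: [0.2, -0.5, -0.5]
opening: 0.097
```

Request:
{"api": "servo_tool", "payload": {
  "series": [0,0,-0.003,0,0,0,-0.002,0,0,0,0,0]
}}

```text
clock: 6.4
eef_pos: [475.5, -138.5, 54.4]
tcp_rot: [3.141, -0.0, 0.21]
contact_force: [-0.0, -0.4, -1.4]
opening: 0.093
```

Request:
{"api": "servo_tool", "payload": {
  "series": [0,0,-0.002,0,0,0,-0.001,0,0,0,0,0]
}}

```text
clock: 6.65
eef_pos: [475.6, -138.7, 53.4]
tcp_rot: [3.141, -0.0, 0.21]
contact_force: [-10.3, 1.8, 30.1]
opening: 0.093
```

Request:
{"api": "servo_tool", "payload": {
  "series": [0,0,0,0,0,0,0,0,0,0,0,0],
  "gripper": 0.035
}}

```text
clock: 6.9
eef_pos: [475.6, -138.6, 51.6]
tcp_rot: [3.141, -0.001, 0.21]
contact_force: [0.0, -0.0, 0.7]
opening: 0.407
```

Request:
{"api": "servo_tool", "payload": {
  "series": [0,0,0.03,0,0,0,0.04,0,-0.006,-0.014,0.04,0,-0.006,-0.03,0.04,0,0,0,0,0,0,0,0,0]
}}

```text
clock: 7.4
eef_pos: [465.6, -178.2, 195.1]
tcp_rot: [3.139, -0.004, 0.208]
contact_force: [0.1, -0.3, -0.5]
opening: 0.407
```

Run:
```python
from h import *
look('w6',69)
print('at 42'); d=np.load('pics/w6.npz'); C0=calibration('wrist'); C0['rvec']=d['r'];C0['tvec']=d['t'];R=cv2.Rodrigues(d['r'])[0]
for x in dishes('wrist',d['f'],(C0,R,-R.T@d['t']),42): print(x)
```

```text
tcp [ 464.5 -177.2  193.4] yaw 12.0 cam [ 451. -111.  338.] t 7.45
dish x,y,yaw,area (np.float64(991.4), np.float64(-300.1), -170.2, 1.33) grip [1019.  -295.3]
dish x,y,yaw,area (np.float64(501.0), np.float64(-132.0), 11.8, 1.0) grip [ 473.6 -137.7]
at 42
(np.float64(506.2), np.float64(-134.1), 11.8, 1.21)
```

View pics/w6.png

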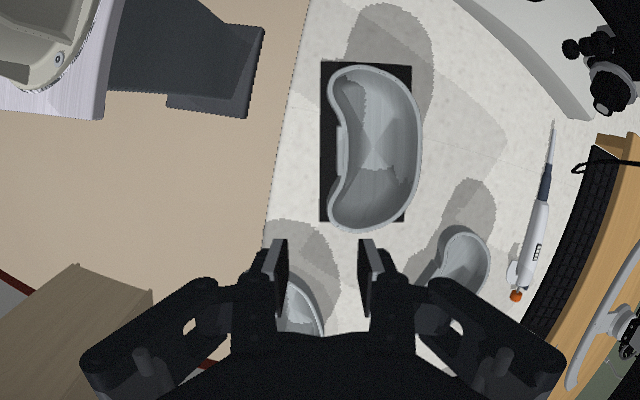

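Request:
{"api": "servo_tool", "payload": {
  "series": [0.025,-0.0263,0,-1,0.025,-0.0263,0,-1,0.025,-0.0263,0,-1,0.025,-0.0263,0,-1,0.025,-0.0263,0,-1,0.025,-0.0263,0,-1,0,0,0,0,0,0,0,0],
  "gripper": 0.045
}}

```text
clock: 8.12
eef_pos: [614.5, -334.5, 189.7]
tcp_rot: [-3.139, 0.003, 0.105]
contact_force: [-1.1, 0.5, -0.1]
opening: 0.526
```

Run:
```python
from h import *
look('w7')
```

```text
tcp [ 613.6 -333.6  190.2] yaw 6.1 cam [ 608. -267.  333.] t 8.1667
dish x,y,yaw,area (np.float64(459.5), np.float64(-354.6), 26.4, 1.04) grip [ 434.4 -367. ]
dish x,y,yaw,area (np.float64(637.3), np.float64(-272.9), -16.8, 0.97) grip [ 610.5 -264.8]
```

Request:
{"api": "servo_tool", "payload": {
  "series": [-0.001,0.0172,-0.01,-5.7,-0.001,0.0172,-0.02,-5.7,-0.001,0.0172,-0.03,-5.7,0,0.0172,-0.03,-5.7,0,0,0,0,0,0,0,0]
}}

```text
clock: 8.67
eef_pos: [609.3, -263.4, 101.3]
tcp_rot: [-3.141, 0.005, -0.288]
contact_force: [0.0, -0.8, -0.2]
opening: 0.525
```

Run:
```python
from h import *
f,C=look('w8')
cv2.imwrite('pics/w8c.png',f[100:400,120:520])
```

```text
tcp [ 611.  -265.   103.2] yaw -16.5 cam [ 630. -198.  244.] t 8.7167
dish x,y,yaw,area (np.float64(639.5), np.float64(-268.8), 158.3, 0.88) grip [ 665.5 -279.2]
```

View pics/w8c.png

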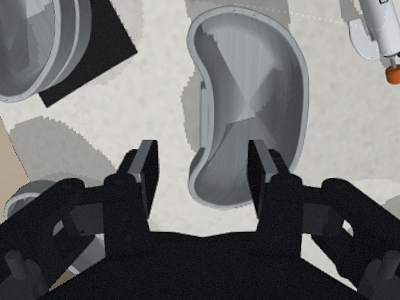

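Request:
{"api": "servo_tool", "payload": {
  "series": [0,0,-0.03,0,0,0,-0.03,0,0,0,-0.012,0,0,0,-0.004,0,0,0,0,0]
}}

```text
clock: 9.13
eef_pos: [611.6, -266.4, 27.6]
tcp_rot: [3.142, 0.0, -0.292]
contact_force: [-0.3, 0.2, 0.5]
opening: 0.524
```

Request:
{"api": "servo_tool", "payload": {
  "series": [0,0,0,0,0,0,0,0,0,0,0,0,0,0,0,0,0,0,0,0],
  "gripper": 0
}}

```text
clock: 9.55
eef_pos: [612.5, -266.4, 29.1]
tcp_rot: [3.141, -0.002, -0.292]
contact_force: [-1.1, -0.3, 6.3]
opening: 0.096
```

Request:
{"api": "servo_tool", "payload": {
  "series": [0,0,0.01,0,0,0,0.02,0,0,0,0.03,0,0,0,0.03,0,0,0,0.03,0,0,0,0,0,0,0,0,0]
}}

```text
clock: 10.13
eef_pos: [612.9, -266.5, 150.6]
tcp_rot: [3.141, -0.005, -0.292]
contact_force: [-0.1, -0.3, -1.8]
opening: 0.098
```

Request:
{"api": "servo_tool", "payload": {
  "series": [-0.0228,0.0212,0,4.78,-0.0228,0.0212,0,4.78,-0.0228,0.0212,0,4.78,-0.0228,0.0212,0,4.78,-0.0228,0.0212,0,4.78,-0.0228,0.0212,0,4.78,0,0,-0.005,0,0,0,-0.005,0]
}}

```text
clock: 10.8
eef_pos: [473.3, -137.7, 136.8]
tcp_rot: [-3.141, 0.001, 0.209]
contact_force: [0.4, -0.1, -0.5]
opening: 0.1
```

Request:
{"api": "servo_tool", "payload": {
  "series": [0,0,0,0,0,0,0,0]
}}

```text
clock: 10.97
eef_pos: [475.3, -139.2, 136.8]
tcp_rot: [-3.142, 0.0, 0.207]
contact_force: [-0.4, -0.1, -0.4]
opening: 0.096
```

Request:
{"api": "servo_tool", "payload": {
  "series": [0,0,-0.02,0,0,0,-0.015,0,0,0,-0.01,0,0,0,-0.005,0,0,0,-0.003,0,0,0,0,0]
}}

```text
clock: 11.47
eef_pos: [474.8, -138.9, 83.9]
tcp_rot: [-3.141, 0.001, 0.208]
contact_force: [-0.1, 0.1, -0.9]
opening: 0.098
```

Request:
{"api": "servo_tool", "payload": {
  "series": [0,0,-0.0015,0,0,0,-0.001,0,0,0,0,0]
}}

```text
clock: 11.72
eef_pos: [475.0, -138.8, 82.2]
tcp_rot: [3.141, -0.001, 0.208]
contact_force: [0.1, -0.6, -1.1]
opening: 0.092
```

Request:
{"api": "servo_tool", "payload": {
  "series": [0,0,-0.0015,0,0,0,-0.001,0,0,0,0,0]
}}

```text
clock: 11.97
eef_pos: [475.1, -138.8, 80.1]
tcp_rot: [3.141, -0.001, 0.208]
contact_force: [-2.6, 0.9, 8.8]
opening: 0.1
```

Request:
{"api": "servo_tool", "payload": {
  "series": [0,0,0,0,0,0,0,0,0,0,0,0],
  "gripper": 0.035
}}

```text
clock: 12.22
eef_pos: [474.9, -138.7, 79.4]
tcp_rot: [3.141, -0.0, 0.208]
contact_force: [0.4, -0.7, 0.8]
opening: 0.414
```

Request:
{"api": "servo_tool", "payload": {
  "series": [0,0,0.03,0,0,0,0.04,0,-0.006,-0.014,0.04,0,-0.006,-0.03,0.03,0,0,0,0,0,0,0,0,0]
}}

```text
clock: 12.72
eef_pos: [463.9, -182.8, 219.2]
tcp_rot: [3.139, -0.003, 0.206]
contact_force: [0.5, 0.1, -0.3]
opening: 0.406
```

Run:
```python
from h import *
look('w9',93)
```

```text
tcp [ 463.  -181.7  217.5] yaw 11.8 cam [ 449. -116.  362.] t 12.7667
dish x,y,yaw,area (np.float64(942.7), np.float64(-274.7), -172.3, 1.08) grip [ 970.4 -270.9]
dish x,y,yaw,area (np.float64(500.1), np.float64(-132.3), 11.6, 1.0) grip [ 472.7 -137.9]
dish x,y,yaw,area (np.float64(156.2), np.float64(-108.6), -75.5, 1.12) grip [149.2 -81.5]
```

Request:
{"api": "servo_tool", "payload": {
  "series": [0.002,-0.0364,-0.0045,2.2,0.002,-0.0364,-0.0045,2.2,0.002,-0.0364,-0.0045,2.2,0.002,-0.0364,-0.0045,2.2,0.002,-0.0364,-0.0045,2.2,0.002,-0.0364,-0.0045,2.2,0,0,0,0,0,0,0,0],
  "gripper": 0.045
}}

```text
clock: 13.43
eef_pos: [474.2, -399.9, 187.5]
tcp_rot: [-3.138, 0.002, 0.437]
contact_force: [-0.1, 0.7, -0.0]
opening: 0.529
```

Run:
```python
from h import *
look('w10')
```

```text
tcp [ 474.3 -398.8  187.9] yaw 25.1 cam [ 446. -338.  331.] t 13.4833
dish x,y,yaw,area (np.float64(455.7), np.float64(-356.6), 27.0, 0.96) grip [ 430.8 -369.3]
```

Request:
{"api": "servo_tool", "payload": {
  "series": [-0.0217,0.0147,-0.02,1,-0.0217,0.0147,-0.02,0.9,0,0,-0.03,0,0,0,-0.015,0,0,0,0,0]
}}

```text
clock: 13.9
eef_pos: [429.4, -366.7, 101.9]
tcp_rot: [-3.135, 0.002, 0.473]
contact_force: [0.1, 1.0, -0.6]
opening: 0.524
```

Run:
```python
from h import *
f,C=look('w11')
cv2.imwrite('pics/w11c.png',f[100:400,120:520])
```

```text
tcp [ 430.6 -367.8  103.8] yaw 27.1 cam [ 399. -306.  245.] t 13.95
dish x,y,yaw,area (np.float64(453.8), np.float64(-352.5), -157.6, 0.88) grip [ 479.7 -341.8]
dish x,y,yaw,area (np.float64(538.0), np.float64(-143.0), 140.5, 1.05) grip [ 559.6 -160.8]
```

View pics/w11c.png

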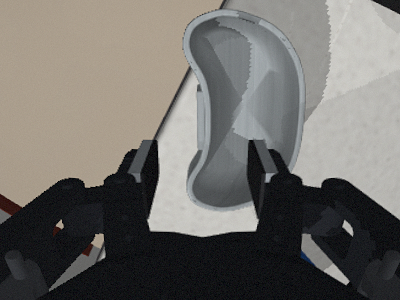

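Request:
{"api": "servo_tool", "payload": {
  "series": [0,-0.0015,-0.03,0,0,0,-0.03,0,0,0,-0.011,0,0,0,-0.004,0,0,0,0,0]
}}

```text
clock: 14.37
eef_pos: [431.9, -371.6, 30.6]
tcp_rot: [-3.141, 0.0, 0.472]
contact_force: [0.6, -0.2, 1.3]
opening: 0.526
```

Request:
{"api": "servo_tool", "payload": {
  "series": [0,0,0,0,0,0,0,0,0,0,0,0,0,0,0,0,0,0,0,0],
  "gripper": 0
}}

```text
clock: 14.78
eef_pos: [432.4, -372.7, 32.0]
tcp_rot: [3.14, -0.001, 0.472]
contact_force: [-0.4, 1.1, 7.6]
opening: 0.094
```

Request:
{"api": "servo_tool", "payload": {
  "series": [0,0,0.01,0,0,0,0.02,0,0,0,0.03,0,0,0,0.03,0,0,0,0.03,0,0,0,0.02,0,0,0,0,0,0,0,0,0]
}}

```text
clock: 15.45
eef_pos: [432.2, -372.5, 172.3]
tcp_rot: [3.139, -0.001, 0.472]
contact_force: [0.9, -0.6, -2.3]
opening: 0.092
```

Request:
{"api": "servo_tool", "payload": {
  "series": [0.0072,0.0384,0,-2.5,0.0072,0.0384,0,-2.5,0.0072,0.0384,0,-2.5,0.0072,0.0384,0,-2.5,0.0072,0.0384,0,-2.5,0.0072,0.0384,0,-2.5,0,0,-0.006,0,0,0,-0.006,0]
}}

```text
clock: 16.12
eef_pos: [474.4, -139.6, 157.3]
tcp_rot: [-3.141, 0.001, 0.214]
contact_force: [0.5, -0.2, -1.3]
opening: 0.094
```

Request:
{"api": "servo_tool", "payload": {
  "series": [0,0,0,0,0,0,0,0]
}}

```text
clock: 16.28
eef_pos: [473.9, -142.3, 157.4]
tcp_rot: [-3.141, 0.002, 0.209]
contact_force: [0.5, 0.0, -0.6]
opening: 0.093
```

Request:
{"api": "servo_tool", "payload": {
  "series": [0.0012,0.0005,-0.015,0,0,0,-0.015,0,0,0,-0.01,0,0,0,-0.004,0,0,0,-0.003,0,0,0,0,0]
}}

```text
clock: 16.78
eef_pos: [475.8, -141.6, 111.1]
tcp_rot: [-3.141, 0.001, 0.209]
contact_force: [0.0, -0.2, -0.3]
opening: 0.092
```

Request:
{"api": "servo_tool", "payload": {
  "series": [0,0,-0.0015,0,0,0,-0.001,0,0,0,0,0]
}}

```text
clock: 17.03
eef_pos: [476.3, -141.2, 109.2]
tcp_rot: [3.141, -0.001, 0.21]
contact_force: [-1.0, 0.3, -1.4]
opening: 0.094
```

Request:
{"api": "servo_tool", "payload": {
  "series": [0,0,-0.001,0,0,0,0,0]
}}

```text
clock: 17.2
eef_pos: [476.2, -141.1, 108.1]
tcp_rot: [3.141, -0.0, 0.21]
contact_force: [-0.1, 0.5, -1.6]
opening: 0.093
```

Request:
{"api": "servo_tool", "payload": {
  "series": [0,0,-0.001,0,0,0,-0.0005,0,0,0,0,0]
}}

```text
clock: 17.45
eef_pos: [476.3, -141.1, 107.2]
tcp_rot: [3.141, -0.0, 0.21]
contact_force: [-3.1, 0.4, 9.2]
opening: 0.094
```

Request:
{"api": "servo_tool", "payload": {
  "series": [0,0,0,0,0,0,0,0,0,0,0,0],
  "gripper": 0.035
}}

```text
clock: 17.7
eef_pos: [476.2, -141.1, 106.5]
tcp_rot: [3.141, -0.0, 0.21]
contact_force: [-0.2, -0.1, -0.1]
opening: 0.407
```

Request:
{"api": "servo_tool", "payload": {
  "series": [0,0,0.03,0,0,0,0.04,0,-0.006,-0.014,0.04,0,-0.006,-0.03,0.03,0,0,0,0,0,0,0,0,0]
}}

```text
clock: 18.2
eef_pos: [465.2, -185.2, 246.2]
tcp_rot: [3.139, -0.003, 0.208]
contact_force: [-0.5, 0.3, -1.9]
opening: 0.411
```

Run:
```python
from h import *
look('w12',117)
```

```text
tcp [ 464.3 -184.1  244.5] yaw 11.9 cam [ 451. -118.  389.] t 18.25
dish x,y,yaw,area (np.float64(900.4), np.float64(-255.0), -171.2, 0.79) grip [ 928.1 -250.7]
dish x,y,yaw,area (np.float64(500.1), np.float64(-132.0), 11.8, 1.01) grip [ 472.7 -137.7]
dish x,y,yaw,area (np.float64(172.9), np.float64(-108.9), -75.2, 0.99) grip [165.7 -81.8]
```

Run:
```python
from h import *
for uv in [(243,185),(265,192),(262,200)]:
  for suv in [(320,105),(300,125)]:
    o1,d1=ray('top',uv);o2,d2=ray('side',suv)
    a,b=np.linalg.lstsq(np.c_[d1,-d2],o2-o1,rcond=None)[0]; print(uv,suv,(o1+a*d1).round(),(o2+b*d2).round())
```

```text
(243, 185) (320, 105) [535. 181. 437.] [518. 181. 434.]
(243, 185) (300, 125) [544. 192. 386.] [563. 191. 390.]
(265, 192) (320, 105) [517. 120. 412.] [518. 120. 412.]
(265, 192) (300, 125) [527. 129. 359.] [567. 128. 365.]
(262, 200) (320, 105) [493. 129. 411.] [518. 127. 415.]
(262, 200) (300, 125) [501. 138. 359.] [566. 137. 369.]
```

Request:
{"api": "servo_tool", "payload": {
  "series": [-0.01,0.035,0.01,0,-0.01,0.035,0.01,0,-0.01,0.035,0.01,0,-0.01,0.035,0.01,0,-0.01,0.035,0.01,0,-0.005,0.04,0,0,0,0.04,0,0,0,0.04,0,0]
}}

```text
clock: 18.92
eef_pos: [407.6, 113.3, 293.1]
tcp_rot: [-3.141, 0.002, 0.21]
contact_force: [0.1, -0.5, -1.3]
opening: 0.408
```

Request:
{"api": "servo_tool", "payload": {
  "series": [0,0.04,0,0,0.0,0.04,0,0,0,0.04,0,0,0.005,0.04,0,0,0.01,0.035,0,0,0.02,0.02,-0.01,0,0.02,0,-0.01,0,0,0,0,0],
  "gripper": 0.05
}}

```text
clock: 19.58
eef_pos: [464.6, 327.3, 270.0]
tcp_rot: [3.139, 0.004, 0.212]
contact_force: [-0.6, -0.4, -0.8]
opening: 0.583
```

Run:
```python
from h import *
f,C=look('w13',70)
```

```text
tcp [463.4 326.4 270.9] yaw 12.1 cam [451. 395. 413.] t 19.6333
```

View pics/w13.png

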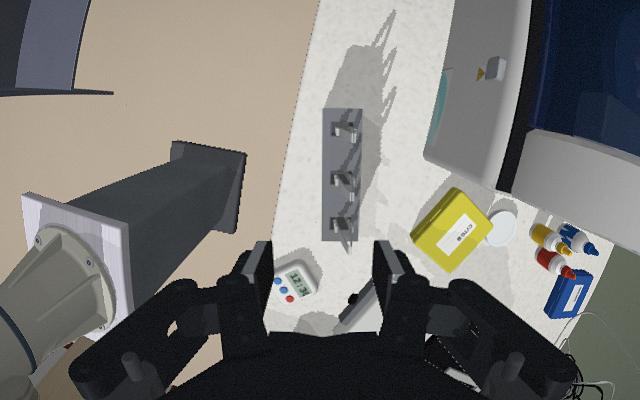

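Run:
```python
from h import *
f=cv2.imread('pics/w13.png'); c=cv2.resize(f[98:258,305:405],None,fx=3.7,fy=3.7,interpolation=cv2.INTER_CUBIC)
d=np.load('pics/w13.npz'); C0=calibration('wrist'); C0['rvec']=d['r'];C0['tvec']=d['t'];R=cv2.Rodrigues(d['r'])[0];C=(C0,R,-R.T@d['t'])
q=[(322.5,108),(362,108.5),(361.5,240.5),(321.5,240)]
P=[pt('wrist',u,70,C)[:2] for u in q]; print(np.round(P,1), np.mean(P,0).round(1)); 
# stand-rectified top view at z=70 and z=134
for z in(70,):
    pass
g=f[98:258,305:405].astype(int); print(f[115:235:6,326],f[140,400])
cv2.imwrite('pics/w13c.png',c)
```

```text
[[447.6 401.7]
 [489.9 410.8]
 [526.3 260.1]
 [478.9 250.7]] [485.7 330.8]
[[127 123 121]
 [128 122 121]
 [126 122 118]
 [131 126 122]
 [129 125 122]
 [126 121 118]
 [126 122 120]
 [125 120 115]
 [125 122 120]
 [127 123 119]
 [126 121 118]
 [125 124 120]
 [126 122 118]
 [124 122 118]
 [128 123 119]
 [129 124 119]
 [124 122 117]
 [124 119 117]
 [131 125 120]
 [124 120 117]] [211 218 218]
```

View pics/w13c.png

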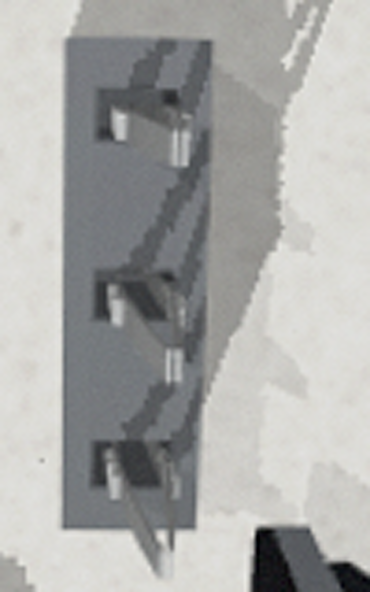

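Run:
```python
from h import *
d=np.load('pics/w13.npz'); C0=calibration('wrist'); C0['rvec']=d['r'];C0['tvec']=d['t'];R=cv2.Rodrigues(d['r'])[0];C=(C0,R,-R.T@d['t'])
for sl,tp in [((137,115),(181,148)),((137,295),(174,365)),((135,465),(163,573))]:
    g=lambda c:(305+c[0]/3.7-.5,98+c[1]/3.7-.5)
    print('slot',pt('wrist',g(sl),70,C)[:2].round(1),'top@134',pt('wrist',g(tp),134,C)[:2].round(1),'top@125',pt('wrist',g(tp),125,C)[:2].round(1))
```

```text
slot [472.8 383.9] top@134 [480.9 380.4] top@125 [481.9 380. ]
slot [484.9 330.5] top@134 [491.8 326.9] top@125 [493.1 324.7]
slot [496.8 276.6] top@134 [502.8 270.1] top@125 [504.4 266.1]
```

Request:
{"api": "servo_tool", "payload": {
  "series": [0.009,-0.014,-0.007,0,0.009,-0.014,-0.007,0,0.009,-0.013,-0.006,0,0,0,0,0,0,0,0,0]
}}

```text
clock: 20.05
eef_pos: [490.2, 284.4, 253.7]
tcp_rot: [3.141, 0.002, 0.208]
contact_force: [0.1, 0.3, 0.4]
opening: 0.587
```

Run:
```python
from h import *
f,C=look('w14',70)
for nm,s in [('h2',(472.8,383.9)),('h1',(484.9,330.5)),('h0',(496.8,276.6))]:
    print(nm,[proj('wrist',[*s,z],C).round(1).tolist() for z in(70,134)])
u,v=proj('wrist',[484.9,330.5,70],C).astype(int)
a=cv2.resize(f[v-75:v+75,u-50:u+60],None,fx=4,fy=4,interpolation=cv2.INTER_CUBIC)
S=grab_frame('side'); u2,v2=proj('side',[485,330,100]).astype(int); print(u2,v2)
b=cv2.resize(S[v2-60:v2+60,u2-35:u2+35],None,fx=5,fy=5,interpolation=cv2.INTER_CUBIC)
cv2.imwrite('pics/w14c.png',np.hstack([a,b])); print(u,v,a.shape,b.shape); np.save('pics/side14.npy',S)
```

```text
tcp [490.4 285.  254.3] yaw 12.0 cam [476. 351. 397.] t 20.1
h2 [[326.4, 84.8], [327.1, 77.4]]
h1 [[327.1, 136.6], [328.0, 141.7]]
h0 [[327.4, 187.6], [328.3, 204.3]]
334 264
327 136 (600, 440, 3) (600, 350, 3)
```

View pics/w14c.png

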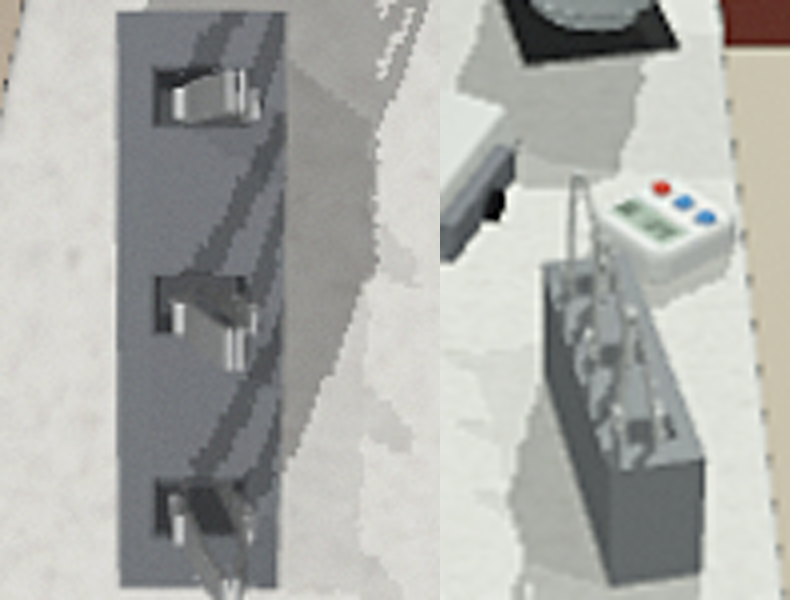

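Request:
{"api": "servo_tool", "payload": {
  "series": [-0.004,0.033,-0.015,0,-0.004,0.033,-0.02,0,-0.0035,0.0305,-0.024,0,0,0,-0.025,0,0,0,0,0],
  "gripper": 0.045
}}

```text
clock: 20.57
eef_pos: [476.5, 382.0, 166.1]
tcp_rot: [3.139, 0.006, 0.213]
contact_force: [-0.4, -1.3, -0.7]
opening: 0.526
```

Request:
{"api": "servo_tool", "payload": {
  "series": [0,0,-0.03,0,0,0,-0.025,0,0,0,-0.013,0,0,0,0,0,0,0,0,0]
}}

```text
clock: 20.98
eef_pos: [480.0, 381.5, 103.4]
tcp_rot: [3.141, 0.0, 0.21]
contact_force: [0.4, -0.3, 0.5]
opening: 0.526
```

Request:
{"api": "servo_tool", "payload": {
  "series": [0,0,0,0,0,0,0,0,0,0,0,0,0,0,0,0,0,0,0,0],
  "gripper": 0,
  "newtons": 40
}}

```text
clock: 21.4
eef_pos: [480.5, 382.1, 103.8]
tcp_rot: [-3.141, -0.002, 0.21]
contact_force: [0.4, 0.1, 6.6]
opening: 0.116
```

Request:
{"api": "servo_tool", "payload": {
  "series": [0,0,0.01,0,0,0,0.015,0,0,0,0.015,0,0,0,0.005,0,0,0,0,0,0,0,0,0]
}}

```text
clock: 21.9
eef_pos: [479.9, 381.6, 147.7]
tcp_rot: [-3.141, -0.0, 0.21]
contact_force: [0.1, -0.6, -0.6]
opening: 0.116
```

Request:
{"api": "servo_tool", "payload": {
  "series": [-0.0008,0.004,0,0,-0.0008,0.004,0,0,-0.0008,0.004,0,0,-0.0008,0.004,0,0,0,0,0,0]
}}

```text
clock: 22.32
eef_pos: [476.1, 397.9, 146.9]
tcp_rot: [3.141, 0.001, 0.21]
contact_force: [-0.2, -2.8, -0.3]
opening: 0.113
```

Request:
{"api": "servo_tool", "payload": {
  "series": [-0.0012,0.006,0,0,-0.0012,0.006,-0.001,0,-0.0012,0.006,-0.001,0,-0.0012,0.006,-0.002,0,0,0,0,0]
}}

```text
clock: 22.73
eef_pos: [471.6, 423.0, 143.3]
tcp_rot: [-3.141, -0.0, 0.21]
contact_force: [-1.0, -1.7, 1.0]
opening: 0.112
```

Request:
{"api": "servo_tool", "payload": {
  "series": [-0.0012,0.006,-0.002,0,-0.0012,0.006,-0.002,0,-0.0012,0.006,-0.003,0,0,0,0,0]
}}

```text
clock: 23.07
eef_pos: [468.0, 440.8, 136.0]
tcp_rot: [-3.141, 0.0, 0.21]
contact_force: [-0.4, 0.1, 2.1]
opening: 0.108
```

Run:
```python
from h import *
f,C=snap('wrist','w15'); s=sense(); t=s['eef_pos']; print(t.round(1), s['contact_force'].round(1))
# expected tip px for tilts, and bright-grey forceps pixels: print diff vs slot-free colours along the tool line
a=np.radians(12)
for th in(0,20,30,40,50):
    L=95; th=np.radians(th); P=t+np.array([np.sin(a)*L*np.sin(th),-np.cos(a)*L*np.sin(th),4-L*np.cos(th)]); print(np.degrees(th).round(),P.round(),proj('wrist',P,C).round())
print('tcp',proj('wrist',t,C))
```

```text
[468.1 440.4 136.2] [ 0.8 -0.9  1.4]
0.0 [468. 440.  45.] [323. 204.]
20.0 [475. 409.  51.] [323. 245.]
30.0 [478. 394.  58.] [323. 266.]
40.0 [481. 381.  67.] [323. 286.]
50.0 [483. 369.  79.] [322. 307.]
tcp [322.57032764 254.93911694]
```

Request:
{"api": "servo_tool", "payload": {
  "series": [0,0,0.02,0,-0.01,-0.01,0.038,0,-0.012,-0.02,0.034,0,-0.012,-0.03,0.025,0,-0.012,-0.035,0.018,0,-0.006,-0.04,0,0,-0.006,-0.04,0,0,0,-0.04,0,0]
}}

```text
clock: 23.78
eef_pos: [409.3, 223.4, 272.2]
tcp_rot: [-3.141, -0.002, 0.211]
contact_force: [0.9, -0.3, -0.6]
opening: 0.109
```

Request:
{"api": "servo_tool", "payload": {
  "series": [0,-0.04,0,0,0,-0.04,0,0,0,-0.04,0,0,0,-0.04,0,0,0,-0.04,0,0,0.016,-0.037,0,0,0.016,-0.037,0,0,0.016,-0.037,0,0]
}}

```text
clock: 24.45
eef_pos: [458.9, -88.5, 272.2]
tcp_rot: [3.141, -0.002, 0.209]
contact_force: [1.0, 1.0, 0.2]
opening: 0.111
```

Request:
{"api": "servo_tool", "payload": {
  "series": [0.016,-0.035,0,0,0.012,0,0,0,0.012,0,-0.01,0,0,0,-0.02,0,0,0,0,0,0,0,0,0]
}}

```text
clock: 24.95
eef_pos: [497.7, -121.0, 241.0]
tcp_rot: [-3.14, 0.002, 0.21]
contact_force: [0.1, -0.2, 0.0]
opening: 0.108
```

Run:
```python
from h import *
look('w16',117); print(sense()['opening'])
```

```text
tcp [ 498.1 -121.1  241.8] yaw 12.0 cam [484. -54. 384.] t 25.0
dish x,y,yaw,area (np.float64(910.0), np.float64(-234.4), -146.1, 0.69) grip [ 933.2 -218.8]
dish x,y,yaw,area (np.float64(501.0), np.float64(-121.9), 17.9, 0.84) grip [ 474.4 -130.5]
0.11079854138652458
```

Request:
{"api": "servo_tool", "payload": {
  "series": [-0.0013,-0.0054,-0.02,0,0,0,-0.025,0,0,0,-0.017,0,0,0,-0.005,0,0,0,0,0]
}}

```text
clock: 25.42
eef_pos: [496.6, -126.4, 174.5]
tcp_rot: [-3.141, 0.001, 0.21]
contact_force: [-0.4, 0.0, 0.1]
opening: 0.111
```

Request:
{"api": "servo_tool", "payload": {
  "series": [0,0,-0.004,0,0,0,-0.004,0,0,0,0,0]
}}

```text
clock: 25.67
eef_pos: [497.4, -126.8, 167.0]
tcp_rot: [3.141, -0.001, 0.21]
contact_force: [0.5, -0.1, -0.3]
opening: 0.108
```

Request:
{"api": "servo_tool", "payload": {
  "series": [0,0,-0.004,0,0,0,-0.004,0,0,0,0,0]
}}

```text
clock: 25.92
eef_pos: [496.7, -126.7, 158.0]
tcp_rot: [-3.141, 0.001, 0.21]
contact_force: [-1.2, 0.2, 0.0]
opening: 0.109
```

Below 173 with no contact, so the tilt holds.

Request:
{"api": "servo_tool", "payload": {
  "series": [0,0,-0.003,0,0,0,-0.003,0,0,0,0,0]
}}

```text
clock: 26.17
eef_pos: [496.7, -126.7, 151.9]
tcp_rot: [-3.141, 0.001, 0.21]
contact_force: [-0.2, 0.8, -0.2]
opening: 0.113
```

Request:
{"api": "servo_tool", "payload": {
  "series": [0,0,-0.003,0,0,0,-0.003,0,0,0,0,0]
}}

```text
clock: 26.42
eef_pos: [496.8, -126.8, 146.0]
tcp_rot: [-3.142, 0.0, 0.21]
contact_force: [-0.2, -0.5, -0.1]
opening: 0.107
```

Request:
{"api": "servo_tool", "payload": {
  "series": [0,0,-0.003,0,0,0,-0.003,0,0,0,0,0]
}}

```text
clock: 26.67
eef_pos: [497.0, -126.9, 140.1]
tcp_rot: [3.141, 0.0, 0.21]
contact_force: [-0.2, -1.3, 1.3]
opening: 0.108
```

Request:
{"api": "servo_tool", "payload": {
  "series": [-0.0005,0.0023,-0.003,0,-0.0005,0.0023,-0.003,0,-0.0004,0.0021,-0.0033,0,-0.0004,0.0021,-0.0033,0,0,0,0,0]
}}

```text
clock: 27.08
eef_pos: [494.7, -117.5, 127.2]
tcp_rot: [-3.141, 0.001, 0.21]
contact_force: [0.3, -1.8, 2.0]
opening: 0.106
```

Request:
{"api": "servo_tool", "payload": {
  "series": [-0.0004,0.0019,-0.0035,0,-0.0004,0.0019,-0.0035,0,0,0,0,0]
}}

```text
clock: 27.33
eef_pos: [494.1, -113.4, 120.5]
tcp_rot: [-3.141, 0.0, 0.21]
contact_force: [-0.5, 2.4, 4.8]
opening: 0.112
```

Request:
{"api": "servo_tool", "payload": {
  "series": [-0.0003,0.0016,-0.0036,0,-0.0003,0.0016,-0.0036,0,0,0,0,0]
}}

```text
clock: 27.58
eef_pos: [493.3, -110.3, 113.2]
tcp_rot: [-3.141, 0.001, 0.21]
contact_force: [-1.0, 1.5, 2.6]
opening: 0.11
```

Request:
{"api": "servo_tool", "payload": {
  "series": [-0.0003,0.0014,-0.0038,0,-0.0003,0.0014,-0.0038,0,0,0,0,0]
}}

```text
clock: 27.83
eef_pos: [492.7, -107.9, 105.4]
tcp_rot: [-3.141, 0.001, 0.21]
contact_force: [-0.1, -0.5, 1.4]
opening: 0.107
```

Request:
{"api": "servo_tool", "payload": {
  "series": [0,0,0,0,0,0,0,0,0,0,0,0,0,0,0,0],
  "gripper": 0.03
}}

```text
clock: 28.17
eef_pos: [493.2, -108.3, 106.1]
tcp_rot: [3.142, 0.0, 0.21]
contact_force: [0.7, -0.6, -0.2]
opening: 0.35
```

Request:
{"api": "servo_tool", "payload": {
  "series": [0,0,0.02,0,0,0,0.03,0,0,0,0.035,0,0,0,0.035,0,0,-0.02,0.035,0,0,-0.03,0.02,0,0,-0.03,0,0,0,0,0,0]
}}

```text
clock: 28.83
eef_pos: [494.1, -192.5, 283.2]
tcp_rot: [3.137, -0.003, 0.208]
contact_force: [-0.3, -0.4, -0.5]
opening: 0.35
```

Run:
```python
from h import *
f,C=look('w17',117)
u,v=proj('wrist',[500,-132,80],C).astype(int); print(u,v)
g=cv2.cvtColor(f,cv2.COLOR_BGR2GRAY)
# warp-free text view: sample floor plane grid in dish frame
a=np.radians(11.8)
for y in range(76,-80,-8):
    r=''
    for x in range(-44,46,4):
        P=[500+x*np.cos(a)-y*np.sin(a),-132+x*np.sin(a)+y*np.cos(a),82]; p=proj('wrist',P,C).round().astype(int); r+='%4d'%g[p[1],p[0]]
    print('%4d'%y,r)
```

```text
tcp [ 493.3 -190.4  281.9] yaw 11.9 cam [ 479. -125.  426.] t 28.8833
dish x,y,yaw,area (np.float64(907.5), np.float64(-258.9), -173.8, 0.78) grip [ 935.3 -255.9]
dish x,y,yaw,area (np.float64(499.4), np.float64(-130.4), 14.3, 0.98) grip [ 472.3 -137.3]
dish x,y,yaw,area (np.float64(170.7), np.float64(-109.5), -74.9, 1.08) grip [163.4 -82.5]
338 124
  76  183 151 144 132 124 102 108 113 116 117 117 121 117 141 152 146 116 136 140 123 128 135 136
  68  145 144  70  68  65  90 124 119 129 127 127 128 124 117 115 117 120 156 153  19   8  29 132
  60  148  82  78  87  97 106 111 118 120 114 151 150 142 138 133  68  85 115 112 151 112  42 132
  52  152 152  83  93  92 114 122 120 119 116 114 160 160 158 111 148  77 122 115 111 128 154 131
  44  186 148 135  89  97  97 108 120 121 116 124 156 161 153 134 147 105 134 121 111 103 113 146
  36  185  32 123 161  80  88  94  92 118 117 119 155 162 135 165 161 113 142 129 116 104  94 154
  28  204  59  32 150 150  88  92  90  94 116 115 157 130 127 159 158  93 112 108 111 103  94 124
  20  203  61  27 152 148  77  85  89  94  94 159 152 172 156 
[... 511 characters left out ...]
04  99  89  82
 -28  203  74  36  28 138 101  86  91  91 115 115 118 113 126 116 119 113 104  91 109  96  78  81
 -36  205  26  27  85 155  79  93  90 120 105 114 116  92 116 115 119 110 106  92  82  75  71  74
 -44  195  24  58 153  78  85  84 116 116  91 112 115 114 115 111 116 109  93  78  78  75  68 155
 -52  189  45 148  80  86  87 106 114 114 124 114 100 116 115 108  99  88  82  80  73  73 158 162
 -60  188 128 158  84  92 103 107 112 110 111 108 107  98  98  90  82  77  72  75  82 158 118 182
 -68  187  42 159  82  88  93  93  91  97  94  94  86  88  85  80  74  75  78 156 135  27 200 191
 -76  190 185 186 174 161  82  86  87  85  85  81  79  76  98 149 158 150 185 187 186 187 186 185
```

```bash
cat >> h.py <<'E'
def load(name):
    d=np.load(f'pics/{name}.npz'); c=calibration('wrist'); c['rvec']=d['r'];c['tvec']=d['t'];R=cv2.Rodrigues(d['r'])[0]
    return d['f'],(c,R,-R.T@d['t'])
def dev(name,z=117,o=(500,-132,11.8)):
    f,C=load(name); g=cv2.GaussianBlur(f,(5,5),0).astype(int); b=g[:,:,0]-g[:,:,2]
    m=((b>=2.5)&(b<20)&(g.min(2)>50)).astype(np.uint8); m=cv2.morphologyEx(m,cv2.MORPH_OPEN,np.ones((5,5),np.uint8))
    u=proj('wrist',[o[0],o[1],80],C)
    c=max((c for c in cv2.findContours(m,cv2.RETR_EXTERNAL,cv2.CHAIN_APPROX_NONE)[0]),key=lambda c:(cv2.pointPolygonTest(c,(float(u[0]),float(u[1])),False)>=0)*len(c))
    a=np.radians(o[2]); Rm=np.array([[np.cos(a),np.sin(a)],[-np.sin(a),np.cos(a)]])
    Q=np.array([Rm@(pt('wrist',p[0],z,C)[:2]-o[:2]) for p in c])
    D=np.array([-cv2.pointPolygonTest(RIM.astype(np.float32).reshape(-1,1,2),tuple(map(float,q)),True) for q in Q])
    i=np.linspace(0,len(Q)-1,28).astype(int); print(name,[(int(Q[k][0]),int(Q[k][1]),int(D[k])) for k in i])
E
python3 - <<'E'
from h import *
dev('w12'); dev('w17')
E
```

```text
w12 [(-13, 75, -2), (-26, 71, -2), (-37, 62, -2), (-40, 48, -1), (-37, 35, 2), (-32, 21, 4), (-32, 8, 4), (-33, -5, 5), (-32, -18, 4), (-38, -33, 4), (-40, -47, -1), (-36, -61, -3), (-23, -73, -1), (-9, -75, -2), (5, -72, 0), (19, -66, 0), (33, -53, 1), (41, -39, 0), (44, -24, 0), (45, -10, 1), (45, 3, 1), (44, 18, 0), (43, 31, 0), (38, 46, 1), (28, 59, 0), (15, 69, 0), (1, 73, 0), (-12, 75, -2)]
w17 [(-18, 77, 0), (-31, 72, 0), (-42, 59, 0), (-41, 45, 0), (-34, 31, 1), (-33, 18, 5), (-32, 4, 4), (-32, -9, 4), (-28, -22, 0), (-34, -36, -1), (-37, -51, -5), (-32, -65, -5), (-19, -73, -2), (-4, -74, -1), (8, -70, -1), (22, -62, -2), (34, -49, 0), (41, -35, -1), (43, -20, 0), (43, -6, 0), (43, 7, 0), (42, 21, -1), (40, 35, -2), (33, 49, 0), (23, 63, -1), (9, 71, 0), (-3, 75, 0), (-17, 77, 0)]
```

Request:
{"api": "servo_tool", "payload": {
  "series": [-0.014,0.036,0,0,-0.014,0.036,0,0,-0.014,0.036,0,0,-0.014,0.036,0,0,-0.014,0.036,0,0,-0.014,0.036,0,0,0,0.041,0,0,0,0.041,0,0],
  "gripper": 0.045
}}

```text
clock: 29.55
eef_pos: [407.3, 111.7, 280.9]
tcp_rot: [-3.141, 0.0, 0.209]
contact_force: [0.9, 0.1, -0.3]
opening: 0.53
```

Request:
{"api": "servo_tool", "payload": {
  "series": [0,0.041,0,0,0,0.041,0,0,0,0.041,0,0,0.015,0.036,-0.01,0,0.015,0.036,-0.01,0,0.026,0.0125,-0.028,0,0.026,0.0125,-0.028,0,0,0,0,0]
}}

```text
clock: 30.22
eef_pos: [491.2, 331.0, 197.8]
tcp_rot: [3.139, 0.007, 0.211]
contact_force: [-1.3, -1.3, 0.6]
opening: 0.528
```

Request:
{"api": "servo_tool", "payload": {
  "series": [0,0,0,0,0,0,0,0]
}}

```text
clock: 30.38
eef_pos: [490.1, 329.7, 204.7]
tcp_rot: [3.141, 0.002, 0.21]
contact_force: [-0.2, -0.6, 0.3]
opening: 0.526
```

Move to (491, 328), down to 103.

Request:
{"api": "servo_tool", "payload": {
  "series": [0.001,-0.0015,-0.03,0,0,0,-0.03,0,0,0,-0.025,0,0,0,-0.015,0,0,0,0,0,0,0,0,0]
}}

```text
clock: 30.88
eef_pos: [491.9, 328.2, 106.5]
tcp_rot: [-3.141, -0.001, 0.21]
contact_force: [0.5, 0.4, -0.4]
opening: 0.526
```

Request:
{"api": "servo_tool", "payload": {
  "series": [0,0,0,0,0,0,0,0,0,0,0,0,0,0,0,0,0,0,0,0],
  "gripper": 0
}}

```text
clock: 31.3
eef_pos: [492.8, 328.7, 106.5]
tcp_rot: [-3.141, -0.002, 0.21]
contact_force: [-1.1, -0.2, 7.0]
opening: 0.109
```

Request:
{"api": "servo_tool", "payload": {
  "series": [0,0,0.01,0,0,0,0.015,0,0,0,0.015,0,0,0,0.004,0,0,0,0,0,0,0,0,0]
}}

```text
clock: 31.8
eef_pos: [492.2, 328.3, 149.2]
tcp_rot: [-3.141, -0.0, 0.21]
contact_force: [-0.7, -0.8, 0.1]
opening: 0.11
```

Request:
{"api": "servo_tool", "payload": {
  "series": [-0.0008,0.004,0,0,-0.0008,0.004,0,0,-0.0008,0.004,0,0,-0.0008,0.004,0,0,0,0,0,0]
}}

```text
clock: 32.22
eef_pos: [488.4, 344.7, 148.5]
tcp_rot: [3.141, 0.001, 0.211]
contact_force: [-1.0, -1.4, -0.0]
opening: 0.111
```

Request:
{"api": "servo_tool", "payload": {
  "series": [-0.0012,0.006,0,0,-0.0012,0.006,-0.001,0,-0.0012,0.006,-0.001,0,-0.0012,0.006,-0.002,0,0,0,0,0]
}}

```text
clock: 32.63
eef_pos: [483.9, 369.6, 144.9]
tcp_rot: [-3.141, -0.0, 0.21]
contact_force: [-0.2, -1.0, 1.2]
opening: 0.105
```

Request:
{"api": "servo_tool", "payload": {
  "series": [-0.0012,0.006,-0.002,0,-0.0012,0.006,-0.002,0,-0.0012,0.006,-0.003,0,-0.0012,0.005,-0.003,0,0,0,0,0]
}}

```text
clock: 33.05
eef_pos: [479.0, 392.3, 134.5]
tcp_rot: [-3.141, 0.0, 0.21]
contact_force: [-0.3, -0.8, 2.0]
opening: 0.106
```

Request:
{"api": "servo_tool", "payload": {
  "series": [0,0,0.03,0,-0.01,0,0.04,0,-0.014,-0.015,0.035,0,-0.014,-0.028,0.025,0,-0.014,-0.036,0.01,0,-0.01,-0.04,0,0,-0.006,-0.041,0,0,0,-0.041,0,0]
}}

```text
clock: 33.72
eef_pos: [410.1, 189.2, 275.6]
tcp_rot: [-3.141, -0.001, 0.211]
contact_force: [0.6, -0.9, -0.0]
opening: 0.098
```

Request:
{"api": "servo_tool", "payload": {
  "series": [0,-0.041,0,0,0,-0.041,0,0,0,-0.041,0,0,0,-0.041,0,0,0,-0.041,0,0,0.016,-0.037,0,0,0.016,-0.037,0,0,0.016,-0.037,0,0]
}}

```text
clock: 34.38
eef_pos: [460.0, -127.8, 275.7]
tcp_rot: [3.141, -0.002, 0.209]
contact_force: [0.9, 0.9, -0.5]
opening: 0.102
```

Request:
{"api": "servo_tool", "payload": {
  "series": [0.016,-0.005,0,0,0.016,0,-0.01,0,0,0,-0.03,0,0,0,-0.025,0,0,0,0,0,0,0,0,0]
}}

```text
clock: 34.88
eef_pos: [490.8, -130.5, 209.6]
tcp_rot: [-3.14, 0.002, 0.21]
contact_force: [-0.1, -0.3, 0.2]
opening: 0.1
```

Request:
{"api": "servo_tool", "payload": {
  "series": [-0.0006,0.004,-0.025,0,0,0,-0.02,0,0,0,-0.01,0,0,0,-0.004,0,0,0,0,0]
}}

```text
clock: 35.3
eef_pos: [491.1, -126.8, 151.6]
tcp_rot: [3.141, -0.0, 0.21]
contact_force: [-0.2, 0.6, -0.4]
opening: 0.104
```

Request:
{"api": "servo_tool", "payload": {
  "series": [0,0,-0.003,0,0,0,-0.003,0,0,0,0,0]
}}

```text
clock: 35.55
eef_pos: [491.1, -126.9, 145.5]
tcp_rot: [3.141, -0.001, 0.21]
contact_force: [-0.5, -0.9, 0.1]
opening: 0.1
```

Request:
{"api": "servo_tool", "payload": {
  "series": [0,0,-0.003,0,0,0,-0.003,0,0,0,0,0]
}}

```text
clock: 35.8
eef_pos: [491.0, -126.8, 138.9]
tcp_rot: [3.141, -0.0, 0.21]
contact_force: [0.7, -0.7, 0.2]
opening: 0.103
```

Request:
{"api": "servo_tool", "payload": {
  "series": [0,0,-0.003,0,0,0,-0.003,0,0,0,0,0]
}}

```text
clock: 36.05
eef_pos: [490.6, -126.7, 132.7]
tcp_rot: [-3.141, 0.0, 0.21]
contact_force: [-0.4, -0.7, 2.3]
opening: 0.096
```

Request:
{"api": "servo_tool", "payload": {
  "series": [-0.0004,0.0019,-0.003,0,-0.0004,0.0019,-0.003,0,0,0,0,0]
}}

```text
clock: 36.3
eef_pos: [489.5, -122.4, 126.7]
tcp_rot: [-3.141, 0.001, 0.21]
contact_force: [-0.8, 1.5, 4.4]
opening: 0.101
```

Request:
{"api": "servo_tool", "payload": {
  "series": [-0.0004,0.0019,-0.0035,0,-0.0004,0.0019,-0.0035,0,0,0,0,0]
}}

```text
clock: 36.55
eef_pos: [489.4, -118.3, 120.5]
tcp_rot: [-3.141, -0.001, 0.21]
contact_force: [-0.6, 3.8, 8.1]
opening: 0.102
```

Request:
{"api": "servo_tool", "payload": {
  "series": [-0.0006,0.003,-0.002,0,-0.0005,0.0025,-0.0025,0,0,0,0,0]
}}

```text
clock: 36.8
eef_pos: [488.1, -113.0, 115.8]
tcp_rot: [-3.141, -0.0, 0.21]
contact_force: [-1.5, 2.3, 6.0]
opening: 0.097
```

Request:
{"api": "servo_tool", "payload": {
  "series": [-0.0004,0.002,-0.003,0,0,0,0,0]
}}

```text
clock: 36.97
eef_pos: [487.5, -110.9, 112.6]
tcp_rot: [-3.141, 0.0, 0.21]
contact_force: [-1.0, 2.1, 5.4]
opening: 0.102
```

Request:
{"api": "servo_tool", "payload": {
  "series": [-0.0003,0.0015,-0.002,0,-0.0003,0.0015,-0.002,0,0,0,0,0]
}}

```text
clock: 37.22
eef_pos: [486.9, -108.0, 108.6]
tcp_rot: [-3.141, 0.0, 0.21]
contact_force: [-0.3, 2.2, 5.3]
opening: 0.1
```

Request:
{"api": "servo_tool", "payload": {
  "series": [0,0,0,0,0,0,0,0,0,0,0,0,0,0,0,0],
  "gripper": 0.03
}}

```text
clock: 37.55
eef_pos: [487.0, -108.6, 108.6]
tcp_rot: [-3.142, 0.0, 0.21]
contact_force: [-0.0, 0.1, 1.6]
opening: 0.35
```

Request:
{"api": "servo_tool", "payload": {
  "series": [0,0,0.02,0,0,0,0.03,0,0,0,0.035,0,0,0,0.035,0,0,-0.02,0.035,0,0,-0.03,0.02,0,0,-0.03,0,0,0,0,0,0]
}}

```text
clock: 38.22
eef_pos: [487.9, -192.8, 285.4]
tcp_rot: [3.138, -0.003, 0.208]
contact_force: [-0.5, 0.9, -0.7]
opening: 0.351
```

Run:
```python
from h import *
f,C=look('w18',117); dev('w18')
g=cv2.cvtColor(f,cv2.COLOR_BGR2GRAY); a=np.radians(11.8)
for y in range(76,-80,-8):
    r=''
    for x in range(-44,46,4):
        P=[500+x*np.cos(a)-y*np.sin(a),-132+x*np.sin(a)+y*np.cos(a),88]; p=proj('wrist',P,C).round().astype(int); r+='%4d'%g[p[1],p[0]]
    print('%4d'%y,r)
```

```text
tcp [ 487.1 -190.7  284.2] yaw 11.9 cam [ 473. -125.  428.] t 38.2667
dish x,y,yaw,area (np.float64(906.8), np.float64(-260.7), -173.9, 0.78) grip [ 934.6 -257.7]
dish x,y,yaw,area (np.float64(496.5), np.float64(-130.4), 18.4, 0.98) grip [ 469.9 -139.2]
dish x,y,yaw,area (np.float64(167.7), np.float64(-109.6), -75.0, 1.08) grip [160.5 -82.6]
w18 [(-21, 76, 0), (-34, 72, 1), (-47, 62, 6), (-49, 47, 5), (-42, 34, 6), (-36, 20, 8), (-36, 6, 8), (-34, -7, 6), (-32, -20, 4), (-32, -35, -2), (-37, -49, -5), (-32, -64, -6), (-20, -73, -2), (-5, -74, -2), (8, -69, -1), (23, -61, -3), (33, -49, 0), (40, -34, -2), (42, -20, -1), (42, -5, -1), (40, 7, -3), (39, 21, -4), (35, 35, -6), (30, 50, -3), (19, 62, -4), (6, 70, -1), (-6, 74, -2), (-20, 76, 0)]
  76  178 137 150 125 105 114 116 116 112 118 129 157 148 150 124 133 138 135 136 132 130 134 137
  68  119  74  67  70 117 120 125 126 125 125 122 120 120  71 119 158 153  41  25  16  23 141 136
  60   76  79  83  94 105 110 112 110 133 150 141 139 109  68  69 121 113 128 151  17  21 127 133
  52   83  92  88 126 119 117 117 115 120 115 160 156 1
[... 910 characters left out ...]
03  96  89  99
 -28  203  19  24  27 151 126  88  90  91 114 119 116 159 114 116  78 123 109  84 102  93  74  81
 -36  188  25  23  47 159  78  87  86 107 119 111  85 114 118 112 108 108  99  89  73  71  73 142
 -44  186  28  46 152  83  85  85 116 118 112 114  83 118 120  89 115  97  88  76  73  69  83 150
 -52  191  25 151 132  85  88 106 113 118 114 113 102 113 107 106  96  85  78  77  76 127 151 187
 -60  182  21 151  79  90  97 103 106 106 106 104 102  94  90  88  79  77  80  72 159 146 183 185
 -68  183  40 155 151  87  89  91  87  90  89  87  82  82  76  76  75  89 159 136  24  17 194 186
 -76  184 188 185 179 157 161 110  87  83  80  80  85 114 155 156 165 192 190 188 186 179 185 184
```

Request:
{"api": "servo_tool", "payload": {
  "series": [-0.013,0.036,0,0,-0.013,0.036,0,0,-0.013,0.036,0,0,-0.013,0.036,0,0,-0.013,0.036,0,0,-0.013,0.036,0,0,0,0.041,0,0,0,0.041,0,0],
  "gripper": 0.045
}}

```text
clock: 38.93
eef_pos: [407.2, 111.3, 283.2]
tcp_rot: [-3.141, 0.001, 0.209]
contact_force: [1.3, -1.2, -0.9]
opening: 0.526
```

Request:
{"api": "servo_tool", "payload": {
  "series": [0,0.041,0,0,0,0.041,0,0,0,0.041,0,0,0.015,0.02,-0.01,0,0.015,0.02,-0.01,0,0.032,0.0015,-0.02,0,0.032,0.0015,-0.02,0,0,0,0,0]
}}

```text
clock: 39.6
eef_pos: [504.8, 275.7, 218.5]
tcp_rot: [3.14, 0.004, 0.21]
contact_force: [-1.2, -0.2, 0.7]
opening: 0.524
```

Request:
{"api": "servo_tool", "payload": {
  "series": [0,0,0,0,0,0,0,0]
}}

```text
clock: 39.77
eef_pos: [501.9, 275.4, 223.0]
tcp_rot: [3.141, 0.002, 0.21]
contact_force: [-0.9, -0.8, 0.3]
opening: 0.524
```

Run:
```python
from h import *
s=sense(); print(s['eef_pos'].round(1), s['clock'])
# check with top camera that bystander pixels are as before (timer) and f1 still in wrist frame
f,C=snap('wrist','w19');
```

```text
[501.9 275.4 223. ] 39.7667
```

Request:
{"api": "servo_tool", "payload": {
  "series": [0.001,-0.0025,-0.035,0,0,0,-0.035,0,0,0,-0.03,0,0,0,-0.015,0,0,0,-0.003,0,0,0,0,0,0,0,0,0]
}}

```text
clock: 40.4
eef_pos: [504.6, 273.4, 107.4]
tcp_rot: [-3.141, -0.002, 0.21]
contact_force: [0.6, 0.5, 0.2]
opening: 0.527
```

Request:
{"api": "servo_tool", "payload": {
  "series": [0,0,0,0,0,0,0,0,0,0,0,0,0,0,0,0,0,0,0,0],
  "gripper": 0
}}

```text
clock: 40.82
eef_pos: [504.6, 273.2, 106.6]
tcp_rot: [-3.141, -0.001, 0.21]
contact_force: [0.3, -0.1, 6.0]
opening: 0.113
```

Request:
{"api": "servo_tool", "payload": {
  "series": [0,0,0.01,0,0,0,0.015,0,0,0,0.015,0,0,0,0.003,0,0,0,0,0,0,0,0,0]
}}

```text
clock: 41.32
eef_pos: [504.0, 272.8, 148.5]
tcp_rot: [-3.142, -0.0, 0.21]
contact_force: [-0.2, 0.0, 0.8]
opening: 0.11
```

Request:
{"api": "servo_tool", "payload": {
  "series": [-0.0008,0.004,0,0,-0.0008,0.004,0,0,-0.0008,0.004,0,0,-0.0008,0.004,0,0,0,0,0,0]
}}

```text
clock: 41.73
eef_pos: [500.3, 289.4, 148.1]
tcp_rot: [3.141, 0.001, 0.211]
contact_force: [-1.2, -2.5, -0.4]
opening: 0.103
```

Request:
{"api": "servo_tool", "payload": {
  "series": [-0.0012,0.006,0,0,-0.0012,0.006,-0.001,0,-0.0012,0.006,-0.001,0,-0.0012,0.006,-0.002,0,0,0,0,0]
}}

```text
clock: 42.15
eef_pos: [495.9, 314.2, 144.4]
tcp_rot: [-3.141, -0.0, 0.21]
contact_force: [-0.6, -2.0, 1.2]
opening: 0.108
```

Request:
{"api": "servo_tool", "payload": {
  "series": [-0.0012,0.006,-0.002,0,-0.0012,0.006,-0.002,0,-0.0012,0.006,-0.003,0,-0.0012,0.005,-0.003,0,0,0,0,0]
}}

```text
clock: 42.57
eef_pos: [490.9, 336.9, 134.0]
tcp_rot: [-3.141, 0.0, 0.21]
contact_force: [-0.0, -1.1, 2.4]
opening: 0.1
```

Request:
{"api": "servo_tool", "payload": {
  "series": [0,0,0.03,0,-0.01,0,0.04,0,-0.014,0,0.038,0,-0.014,-0.025,0.028,0,-0.014,-0.036,0.01,0,-0.014,-0.038,0,0,-0.012,-0.038,0,0,0,0,0,0]
}}

```text
clock: 43.23
eef_pos: [410.7, 194.4, 280.8]
tcp_rot: [3.14, 0.001, 0.209]
contact_force: [-0.3, 1.8, -1.2]
opening: 0.104
```

Request:
{"api": "servo_tool", "payload": {
  "series": [0,-0.041,0,0,0,-0.041,0,0,0,-0.041,0,0,0,-0.041,0,0,0,-0.041,0,0,0.018,-0.036,0,0,0.018,-0.036,0,2,0.018,-0.036,0,2]
}}

```text
clock: 43.9
eef_pos: [468.0, -116.2, 281.1]
tcp_rot: [3.141, -0.002, 0.28]
contact_force: [0.4, 0.4, -0.4]
opening: 0.099
```

Request:
{"api": "servo_tool", "payload": {
  "series": [0.018,-0.003,0,2,0.016,-0.002,-0.01,0,0,0,-0.03,0,0,0,-0.03,0,0,0,0,0,0,0,0,0]
}}

```text
clock: 44.4
eef_pos: [500.5, -118.8, 209.8]
tcp_rot: [-3.14, 0.003, 0.314]
contact_force: [0.0, 0.2, 0.9]
opening: 0.096
```

Run:
```python
from h import *
look('w20',117)
```

```text
tcp [ 501.6 -119.   211.4] yaw 18.0 cam [480. -54. 353.] t 44.45
dish x,y,yaw,area (np.float64(899.9), np.float64(-240.5), -155.0, 0.8) grip [ 925.3 -228.7]
dish x,y,yaw,area (np.float64(490.4), np.float64(-113.3), 26.1, 0.61) grip [ 465.3 -125.6]
```

Request:
{"api": "servo_tool", "payload": {
  "series": [-0.0026,-0.003,-0.025,0,0,0,-0.02,0,0,0,-0.01,0,0,0,0,0],
  "newtons": 25
}}

```text
clock: 44.78
eef_pos: [498.7, -121.9, 155.7]
tcp_rot: [-3.141, 0.0, 0.315]
contact_force: [-0.6, 1.3, 2.5]
opening: 0.103
```

Request:
{"api": "servo_tool", "payload": {
  "series": [0,0,-0.004,0,0,0,-0.004,0,0,0,0,0]
}}

```text
clock: 45.03
eef_pos: [499.3, -122.0, 148.4]
tcp_rot: [3.141, -0.001, 0.315]
contact_force: [-1.6, 3.7, 5.9]
opening: 0.097
```

Request:
{"api": "servo_tool", "payload": {
  "series": [0,0,-0.003,0,0,0,-0.003,0,0,0,0,0]
}}

```text
clock: 45.28
eef_pos: [499.0, -121.9, 142.0]
tcp_rot: [-3.142, -0.001, 0.315]
contact_force: [-1.8, 3.4, 4.7]
opening: 0.099
```

Request:
{"api": "servo_tool", "payload": {
  "series": [0,0,-0.003,0,0,0,0,0]
}}

```text
clock: 45.45
eef_pos: [498.8, -121.9, 138.9]
tcp_rot: [-3.141, -0.0, 0.315]
contact_force: [-1.5, 3.5, 4.2]
opening: 0.103
```

Request:
{"api": "servo_tool", "payload": {
  "series": [-0.0016,0.0047,0,0,-0.0008,0.0024,-0.001,0,0,0,0,0]
}}

```text
clock: 45.7
eef_pos: [495.9, -114.6, 137.6]
tcp_rot: [-3.141, 0.0, 0.315]
contact_force: [-1.0, 1.6, 2.6]
opening: 0.101
```

Request:
{"api": "servo_tool", "payload": {
  "series": [-0.0006,0.0019,-0.003,0,-0.0006,0.0019,-0.003,0,0,0,0,0]
}}

```text
clock: 45.95
eef_pos: [494.6, -110.8, 131.0]
tcp_rot: [-3.141, 0.001, 0.315]
contact_force: [-0.7, 2.0, 2.8]
opening: 0.1
```

Run:
```python
from h import *
look('w21',117)
# tip seen by the side/top cameras? dish outline in the top picture
```

```text
tcp [ 494.8 -111.   131.2] yaw 18.0 cam [474. -46. 274.] t 46.0
dish x,y,yaw,area (np.float64(325.2), np.float64(-53.2), -71.9, 1.07) grip [316.5 -26.6]
```

Request:
{"api": "servo_tool", "payload": {
  "series": [-0.0008,0.0024,-0.003,0,-0.0008,0.0024,-0.003,0,0,0,0,0]
}}

```text
clock: 46.25
eef_pos: [493.0, -105.9, 125.1]
tcp_rot: [-3.141, 0.001, 0.314]
contact_force: [-1.5, 2.1, 2.7]
opening: 0.102
```

Request:
{"api": "servo_tool", "payload": {
  "series": [-0.0008,0.0022,-0.0035,0,-0.0007,0.002,-0.0035,0,0,0,0,0]
}}

```text
clock: 46.5
eef_pos: [491.6, -101.7, 118.2]
tcp_rot: [-3.141, 0.001, 0.315]
contact_force: [-1.3, 2.4, 3.7]
opening: 0.099
```

Request:
{"api": "servo_tool", "payload": {
  "series": [-0.0005,0.0015,-0.0025,0,0,0,-0.001,0,0,0,0,0]
}}

```text
clock: 46.75
eef_pos: [491.4, -100.4, 115.1]
tcp_rot: [-3.141, 0.0, 0.315]
contact_force: [-2.0, 3.8, 5.7]
opening: 0.098
```

Request:
{"api": "servo_tool", "payload": {
  "series": [0,0,0,0,0,0,0,0,0,0,0,0,0,0,0,0],
  "gripper": 0.02
}}

```text
clock: 47.08
eef_pos: [491.5, -100.9, 115.0]
tcp_rot: [3.141, 0.0, 0.315]
contact_force: [0.2, -0.7, 0.6]
opening: 0.233
```

Request:
{"api": "servo_tool", "payload": {
  "series": [0,0,0.01,0,0,0,0.02,0,0,0,0.035,0,0,0,0.035,0,0,-0.02,0.035,0,0,-0.03,0.03,0,0,-0.03,0,0,0,0,0,0]
}}

```text
clock: 47.75
eef_pos: [492.7, -184.5, 282.9]
tcp_rot: [3.136, -0.004, 0.313]
contact_force: [-0.2, -0.5, -0.3]
opening: 0.237
```

Run:
```python
from h import *
f,C=look('w22',117); dev('w22',117,(496.5,-130.4,18.4))
g=cv2.cvtColor(f,cv2.COLOR_BGR2GRAY); a=np.radians(18.4)
for y in range(88,-92,-8):
    r=''
    for x in range(-48,54,4):
        P=[496.5+x*np.cos(a)-y*np.sin(a),-130.4+x*np.sin(a)+y*np.cos(a),100]; p=proj('wrist',P,C).round().astype(int); r+='%4d'%g[p[1],p[0]]
    print('%4d'%y,r)
```

```text
tcp [ 491.8 -182.3  281.3] yaw 17.9 cam [ 471. -119.  425.] t 47.8
dish x,y,yaw,area (np.float64(909.2), np.float64(-244.5), -155.6, 0.66) grip [ 934.7 -232.9]
dish x,y,yaw,area (np.float64(498.6), np.float64(-134.2), 17.9, 0.98) grip [ 472.  -142.8]
dish x,y,yaw,area (np.float64(164.0), np.float64(-112.9), -78.7, 1.01) grip [158.5 -85.4]
w22 [(-16, 71, -5), (-29, 66, -6), (-38, 53, -4), (-36, 39, 0), (-30, 25, 1), (-30, 13, 2), (-30, 0, 2), (-31, -14, 3), (-30, -29, 0), (-35, -43, -3), (-39, -57, -2), (-33, -72, 0), (-18, -78, 1), (-4, -78, 2), (9, -75, 4), (23, -67, 1), (35, -53, 2), (41, -38, 0), (43, -24, 0), (44, -10, 0), (45, 3, 1), (43, 17, 0), (41, 31, -2), (36, 44, 0), (25, 58, -2), (11, 66, -3), (-2, 70, -4), (-15, 71, -6)]
  88  160 175 185 181 184 183 182 183 183 180 135 134 135 133 131 135 135 135 134 130 131 129 150 149 147 148
  80  160 184 181 183 177 186 185 187 179 136 133 134 134 135 131 135 135 134 133 135 133 133 133 133 147 148
  72  182 187 185 186 187  27 107 152 149 151 149 144 145 112 135 137 137 133 135 137 135 140 135 134 134 136
  64  187 187 185 125 149 
[... 1473 characters left out ...]
 107 117  99 111  94  80  86 153 174 187
 -48  187  60  27 137 155  82  91 108 118 103 116 107 106 101 101 115 110  96  85  77  76  73 151 139 187 190
 -56  191  21  89 152  82  94 109 111 117 111 115  98 117 110 106 103  87  83  78  73  70 150 146 189 190 188
 -64  194 194 145 110  88  96 103 103 102 102 103 101  97  95  84  83  78  75  76  77 158 176 182 187 190 184
 -72  187 189 190 163  84  85  86  85  91  89  89  83  86  78  78  75  75 105 158 153 191 190 190 189 187 188
 -80  185 195 189 190 167 172 154  87  81  81  82  76  90 153 159 162 152 190 183 187 190 189 191 187 190 190
 -88  188 189 187 190 191 187 185 192 191 185 185 193 188 189 189 190 191 188 190 187 192 190 190 189 190 191
```

Request:
{"api": "servo_tool", "payload": {
  "series": [-0.01,-0.035,0.01,0,-0.01,-0.035,0.01,0,-0.01,-0.035,0.01,0,-0.01,-0.035,0.01,0,-0.01,-0.035,0.01,0,0,0,0,0]
}}

```text
clock: 48.3
eef_pos: [440.4, -359.8, 331.3]
tcp_rot: [3.138, 0.0, 0.312]
contact_force: [0.1, 1.1, -0.5]
opening: 0.23
```

Run:
```python
from h import *
C=cam('side'); S=grab_frame('side'); g=cv2.GaussianBlur(S,(3,3),0).astype(int); b=g[:,:,0]-g[:,:,2]
a=np.radians(17.9); R2=np.array([[np.cos(a),-np.sin(a)],[np.sin(a),np.cos(a)]])
W=RIM@R2.T+[498.6,-134.2]
for z in(117,3+18):
    Q=np.array([proj('side',[*w,z],C) for w in W]); print(z,'proj cols',Q[:,0].min().round(1),Q[:,0].max().round(1),'rows',Q[:,1].min().round(1),Q[:,1].max().round(1))
m=((b>=3)&(b<20)&(g.min(2)>50)).astype(np.uint8)
u=proj('side',[498,-134,100],C).astype(int)
n,l,st,_=cv2.connectedComponentsWithStats(m); k=l[u[1],u[0]]; print(u,k,st[k])
roi=m[u[1]-30:u[1]+32,u[0]-32:u[0]+32]
for r in roi[::2]: print(''.join('#' if v else '.' for v in r))
# top view outline
T=grab_frame('top'); f,Cw=snap('wrist','w23'); print(dishes('wrist',f,Cw,117))
Ct=cam('top'); gt=cv2.cvtColor(T,cv2.COLOR_BGR2GRAY)
for n,w in [('slot',s) for s in [(472.8,383.9),(484.9,330.5),(496.8,276.6)]]: 
    p=proj('side',[*w,115],C).round().astype(int); q=np.load('pics/side14.npy'); print(n,p,'change at old forceps:',np.abs(q[p[1]-8:p[1]+8,p[0]-6:p[0]+7].astype(int)-S[p[1]-8:p[1]+8,p[0]-6:p[0]+7]).mean().round(1))
print(sense()['clock'])
```

```text
117 proj cols 310.6 346.3 rows 158.3 179.5
21 proj cols 311.0 345.7 rows 184.1 206.9
[327 173] 0 [     0      0    640    400 231072]
.....##....#..........#.........................................
...#....#.............#.........................................
................................................................
.....................#..........................................
...................#............................................
.................#..............................................
...............#................................................
..##........#...................................................
..........................###########...........................
....................###################.........................
..................#####################.........................
.................#######################........................
.................#########################......................
.................##########.###############.....................
.................##########.......##########............
[... 646 characters left out ...]
............
................##################################..............
..#..............#################################..............
.................################################...............
...................##############################...............
....................#############################...............
......................##########################................
[(np.float64(908.4), np.float64(-285.1), -175.7, 0.82), (np.float64(498.0), np.float64(-167.8), -18.7, 0.62), (np.float64(272.0), np.float64(-221.3), -101.2, 0.61)]
slot [341 274] change at old forceps: 7.5
slot [335 260] change at old forceps: 9.7
slot [329 246] change at old forceps: 20.4
48.45
```

```bash
python3 -c "
from rig import *
print(sense()['contact_force'].round(1)); print(sign_off())"
```

```text
[-0.  -0.1  0.2]
the job is handed in; nothing more can be done
None
```

The job is handed in at about 48 s. The three loose dishes are nested the same way round in the base dish on the mat, and all three forceps went from the stand into the top dish. I tilted each pair in its slot, pivoted it down onto the dish floor and released it there.

What the last checks showed:
- **Stack:** In the last overhead picture, the top rim's outline fits at the height for full nesting (117 mm, outline area 0.98 of the expected value). In the side view, the silhouette matches an upright stack to about a pixel, and nothing stands above the rim.
- **Forceps:** No forceps cross the rim outline. The side picture shows changes at all three slots, two of them slight. I had used up the viewable pictures by then, so I judged how the forceps lie only from numbers: bright strips inside the dish, not a direct view. Whether each lies flat or rests on another is not confirmed.
- **Shift:** Laying the forceps turned the stack about 6° and moved it about 3 mm on the mat, probably because the opening fingers touched the dish wall. From its outline it should still be well on the mat, but I did not measure that separately.
- **Outline that disagreed:** One last wrist look from off to the side gave no usable dish outline, because the dish was partly hidden, so I set it aside.

The arm was clear of the stack, with no contact force, at hand-in. I did not check the timer and slide boxes for movement; no contact showed near them.

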